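# Dock the ordering tablet in its counter stand and clamp it

## Robot

A 6-joint arm with a two-finger parallel gripper is mounted at the origin on a cart in front of the work surface, level with it; the furniture and walls round the work are solid. World frame = base frame: x ahead of the robot, y to its left, z up, the work surface at z = 0. Lengths are in m, angles in rad, forces in N, time in s.
With the tool pointing down it reaches from about 0.275 to 0.825 m from the base axis. Payload 4.9 kg.
Tool frame: the origin (TCP) lies midway between the tips of the shut fingers; the grasp point (between the pads) lies 19 mm behind it (grip_point_offset is the distance from the TCP to the grasp point, in m); z points along the fingers, x is the direction in which the jaws open and shut, and the axes are right-handed (so a half turn about z gives the same grasp; the last joint's range is limited). The gripper opens to 85 mm and grips with 20 to 120 N. Pads are 22 mm wide; open, the fingers measure 114 mm over their backs; the gripper's body (76 mm by 85 mm) begins 54 mm behind the grasp point. The pads swing forward as they close: fully open they stand 13 mm farther back than shut.
Start: joints at [0.982, 0.326, -0.193, 1.052, 0, 1.437], TCP at [0.242, 0.494, 0.199] pointing down, gripper open.
Joint ranges: [-2.65, 2.65], [-0.97, 1.79], [-1.3, 1.35], [-1.93, 2.1], [-1.47, 1.37], [-3.14, 3.14]. Speed limits (rad/s): [2.57, 2.57, 3.14, 3.14, 3.14, 3.14].

## Interface

Orientations are given as a rotation vector (axis times angle).
In Python, from cell import * gives the robot as it stands. Calls block until the motion is done:
- movep(position, orientation): joint-space move of the TCP to a pose.
- move_l(position, velocity=0.15, rot=None, until_force=None): straight line of the TCP; rot=None keeps the orientation; velocity is the mean speed in m/s. With until_force (N) it stops when the force on the tool has changed by that much, and returns True; else False.
- set_joints(angles): joint-space move.
- let_go() and grab(newtons=None): open the fingers fully, or close them until they stop; newtons is the grip in N (None keeps the last).
- sleep(seconds).
- ik(position, orientation): joint angles nearest the present ones, or None.
- get_state(): the state.
- grab_frame(name): name is "scene" or "top"; returns a dict with "img" (384x512x3 uint8, red, green, blue), "fx", "fy", "cx", "cy" (pixels), "k1" (the pictures are not rectified: a ray, as slopes to the right and down, at radius r is drawn at 1 + k1 r^2 times it, then the intrinsics apply), "cam_to_world" (4x4, takes a point from camera to world coordinates). Camera axes: x right, y down, z forward; pixel columns grow to the right and rows downward; lengths in m; the calibration is good to about 2 mm. A picture is of the moment at which its call begins. There is no depth.
A pose or a line that the arm cannot do raises MotionError and nothing moves.
- sign_off(): hands the job in, once; it reports no verdict.
Trained networks look in the newest picture that a camera, given by its name, has taken for a name from the list of things; names that differ only in an ending like _2 or _b are one class to them, and where a whole thing is asked for, a point or a joint stands for the part that bears it (a point fixed in the world has none). Each returns a list of dicts, best first, with "score" (0 to 1); they miss things now and then, are a little off and sometimes report something else, mostly with a low value. They report only what shows in the picture. A call takes as long as a camera call.
- spot_in(camera, name): "centre" ([column, row] in pixels, amid what is visible of it).
- silhouettes(camera, name): "mask" (384x512 bool, what is visible of it) and "centre" ([column, row] in pixels, amid what is visible of it).
- tip_of(camera, name): "centre" ([column, row] in pixels: a listed point, or the origin of a listed thing).
The state is a dict: "clock": time; "q": joint angles; "joint_velocities": joint speeds; "tau": joint torques, N m; "position": TCP position; "eef_rot": TCP orientation; "contact_force": force on the tool from outside, world axes, zero at the start; "wrist_torque": the same for the moment, N m; "finger_gap": opening from 0.0 (shut) to 1.0 (fully open).
Only numpy, scipy, OpenCV 4.12 (cv2) and the standard library are available. Lean on these libraries where they do the work, as an engineer would, in place of code of your own. Each camera call takes 0.05 s, during which the arm holds its last target.

## Task

Slide the drinks-ordering tablet along the ledge of its stand until it sits fully home against the contact block on the left. Then turn the thumbscrew on top clockwise until its foot just touches the tablet's top edge, and give it a quarter turn more - no tighter, or the glass may crack. Leave the other things on the counter where they are.

Things in the scene. Friction and masses are not known exactly. Their poses are not given: they have to be found in the camera images.
- stand: White and aluminium tablet stand, fixed on the counter. Origin on the counter under its middle; x to its back (away from the reader of the screen), y to the reader's left, z up. Above the base plate all leans back (to +x) by 25 degrees: the slope direction is (0.4226, 0, 0.9063) in this frame. A 218 mm long ledge (y -93 to 125 mm) with an 8 mm high front lip carries the tablet's lower edge.
- tablet: Grey tablet, 210 mm wide, 130 mm high, 10 mm thick, about 0.35 kg, loose on the ledge, screen to the front, leaning back with the stand. At the start it is 20 to 55 mm right (-y) of its docked place; 2 to 7 N slide it. Origin: middle of its lower long edge, at half its thickness; x out of its back, y to the left along the ledge, z up the slope.
- tablet_center (a point): Centre of the tablet (65 mm up the slope from its lower edge, at half its thickness), with the tablet's axes.
- dock_center (a point): Where the tablet's centre is when it is fully home against the contact block; fixed on the stand.
- thumbscrew (a joint): Angle of the thumbscrew, rad; grows clockwise seen from above (tightening); its zero means nothing. It goes down 10 mm a turn and stays where it is left. At the start the foot is 1 to 3 mm (0.6 to 1.8 rad) clear of the tablet. Free turning takes 0.04 N m; from the moment the foot touches (it is sprung, with a preload) about 0.2 to 0.3 N m.
- knob (a point): Centre of the thumbscrew's black wing grip: a bar 44 mm long, 10 mm thick (grasp it so), 24 mm high, on the screw's axis, 76 mm up from the face of the free foot. z up along the screw (leaning back 25 degrees with the stand), x along the bar, y across its thickness; they turn with the knob. Under the bar the screw is free for 15 mm or more, down to the bush.
- clamp_foot: Round black foot at the screw's lower end, under the bracket, 17 mm across; it turns and moves down the slope with the screw until it touches, then gives way on its spring. Origin: centre of the lower face, which presses on the tablet's top edge; z up the slope.
- blue_mug: Blue mug, 85 mm across and 96 mm high, on the counter; origin under its middle. Leave it alone.
- sugar_bowl: Small clear bowl of sugar cubes, 77 mm across, 54 mm high; origin under its middle. Leave it alone.
- syrup: Glass syrup bottle with a yellow cap, 59 mm across, 203 mm high; origin under its middle. Leave it alone.
- block_face (a point): Middle of the face of the grey contact block at the left (+y) end of the ledge, which stops the tablet; the block is 44 mm high, 18 mm wide. Axes as the stand's.
- bush_top (a point): Top of the threaded bush (45 mm up the slope from the docked tablet's top edge) in the aluminium bracket (44 mm wide) over the tablet's top edge; the thumbscrew runs through it along the slope direction. Fixed on the stand, axes as the stand's.
- tablet_right_edge (a point): Middle of the tablet's right, free side edge (the one to push), 105 mm along -y from its centre. When the tablet is docked this edge overhangs the ledge's end by 10 mm.

How it is judged:
By the outcome, as a careful person would: the job done as asked, in the order asked, and still so for the second after the job is handed in, with the robot touching nothing.
It also fails if it takes over 67 s, if anything falls off the work surface, if the arm or the gripper's body presses on something with over 40 N, if the wrist force passes 120 N, or if a joint passes its speed limit or range.

## Working session

There is one attempt and no reset: what is moved stays moved. The work goes in short steps, each a Python script; the robot and the scene stay as the last script left them, time stands still between calls to the robot, and variables do not carry over. Pictures are saved under pics/ and viewed, and the job is handed in when it is done.

```bash
ls; mkdir -p pics
python3 - <<'E'
from cell import *
import cv2
s=get_state(); print(s)
for n in ("scene","top"):
    f=grab_frame(n); cv2.imwrite(f"pics/{n}0.png",f["img"][:,:,::-1])
    print(n,{k:v for k,v in f.items() if k!="img"})
    for nm in ["tablet","stand","tablet_center","knob","thumbscrew","clamp_foot","block_face","bush_top","tablet_right_edge","dock_center","blue_mug","sugar_bowl","syrup"]:
        try: r=tip_of(n,nm)
        except Exception as e: r=str(e)
        print(nm,[(round(d["score"],2),[round(float(c),1) for c in d["centre"]]) for d in r][:3] if not isinstance(r,str) else r)
print(get_state()["clock"])
E
```

```text
pics
{'clock': 0.0, 'q': array([ 9.81786585e-01,  3.26934147e-01, -1.93643566e-01,  1.05196982e+00,
        8.61506852e-06,  1.43661903e+00]), 'joint_velocities': array([-0.00032905, -0.00098065,  0.00079588,  0.00028595,  0.00121835,
       -0.00123587]), 'tau': array([ 2.14147847e-03, -4.43394756e+01,  2.62441474e+01,  1.54898461e-02,
       -2.15204259e-04,  7.58398102e-06]), 'position': array([0.24122932, 0.493545  , 0.19848452]), 'eef_rot': array([ 2.66448758e+00,  1.66301804e+00, -2.51242099e-03]), 'contact_force': array([-0.15748227, -0.01296096, -1.09955238]), 'wrist_torque': array([ 0.02607326, -0.01128229,  0.05434473]), 'finger_gap': 1.0015951567745975}
scene {'fx': 484.80524741730056, 'fy': 484.80524741730056, 'cx': 258.82523550573995, 'cy': 197.0367774754458, 'k1': -0.07830144660122464, 'cam_to_world': array([[ 0.70503892, -0.53523986,  0.46522942, -0.1327023 ],
       [-0.70906316, -0.54335674,  0.44943619, -0.61422979],
       [ 0.01222938, -0.64674705, -0.76260651,  1.26248757],
       [ 0.        ,  0.        ,  0.        ,  1.        ]])}
tablet [(0.96, [220.2, 238.
[... 1010 characters left out ...]

         1.00000000e+00]])}
tablet [(0.63, [244.8, 238.8])]
stand [(0.73, [244.3, 226.5]), (0.72, [239.8, 224.5]), (0.25, [246.8, 165.9])]
tablet_center [(0.92, [243.7, 229.3])]
knob [(0.49, [240.2, 205.3])]
thumbscrew it knows: block_face, blue_mug, bush_top, clamp_foot, dock_center, knob, stand, sugar_bowl, syrup, tablet, tablet_center, tablet_right_edge
clamp_foot []
block_face [(0.87, [203.9, 221.7]), (0.16, [233.3, 224.9])]
bush_top [(0.82, [242.4, 214.4])]
tablet_right_edge [(0.75, [277.8, 242.2]), (0.22, [242.6, 237.4])]
dock_center [(0.69, [235.2, 226.3])]
blue_mug [(0.78, [166.0, 166.3])]
sugar_bowl [(0.83, [341.8, 237.7])]
syrup [(0.87, [244.5, 165.2]), (0.28, [202.4, 223.1])]
1.3
```

Run:
```python
import cv2
a=cv2.imread("pics/scene0.png"); b=cv2.imread("pics/top0.png")
cv2.imwrite("pics/s1.png",cv2.resize(a[120:370,130:390],None,fx=3,fy=2.4*1.25/1.25,interpolation=cv2.INTER_CUBIC)[:600])
cv2.imwrite("pics/t1.png",cv2.resize(b[130:290,130:390],None,fx=3,fy=3,interpolation=cv2.INTER_CUBIC))
```

```text
(no output)
```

View pics/scene0.png

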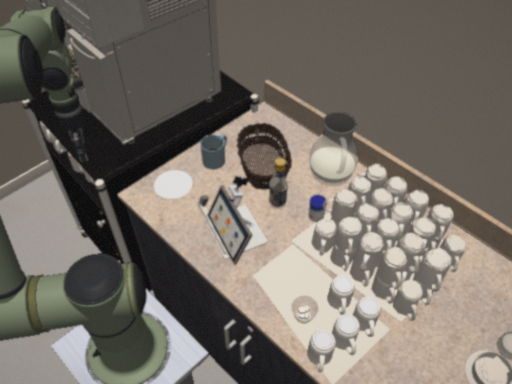

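View pics/s1.png

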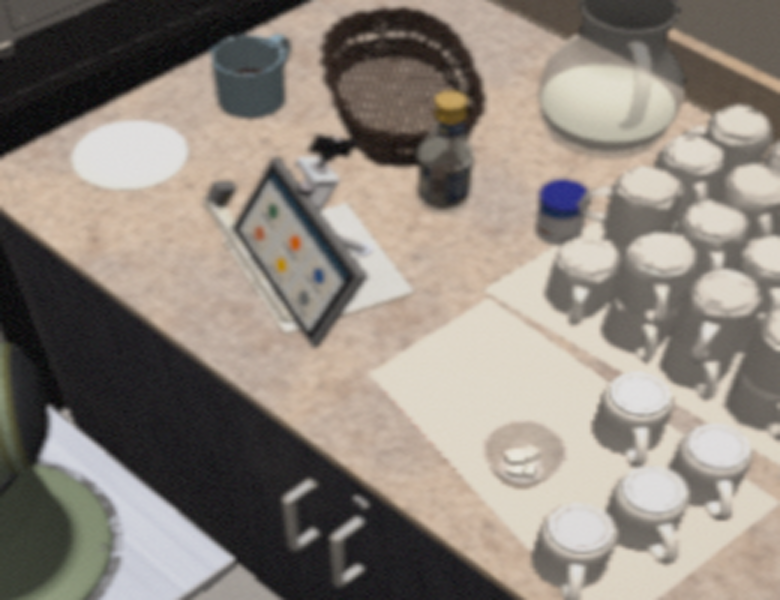

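View pics/t1.png

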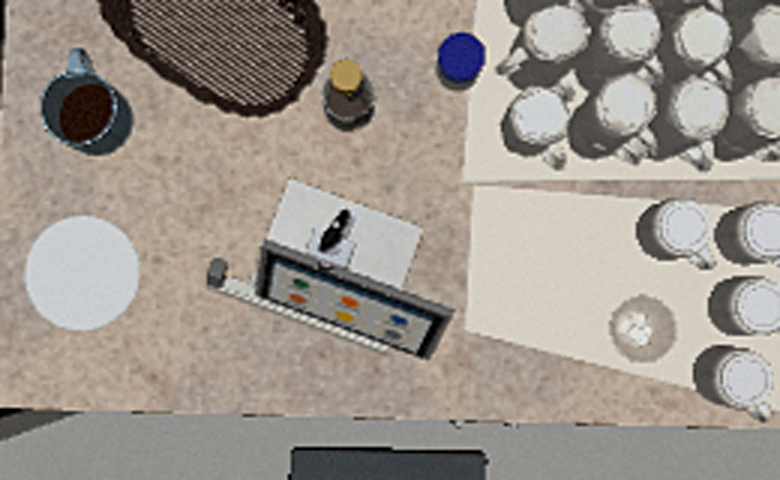

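View pics/top0.png

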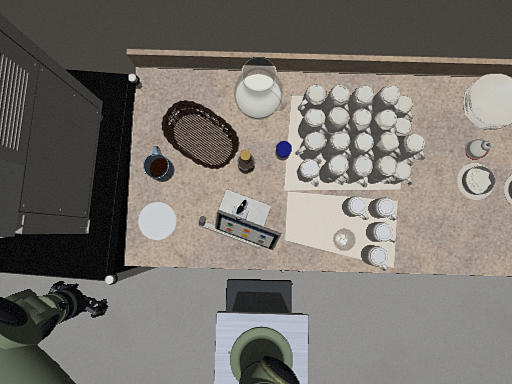

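The scene view shows the tablet at about (228,225), with the knob at (240,181) and the block at (203,201). The top view shows the stand yawed clockwise, the contact block at (203,221), the knob bar at (241,207) and the tablet's right edge at about (278,242). The space to the right of the tablet is clear up to the bowl at (343,239). Next I'll fit a stand model to the keypoints from both views.

```bash
cat > hp.py <<'E'
import numpy as np, cv2, json
from scipy.optimize import least_squares
from scipy.spatial.transform import Rotation as R
S25,C25=np.sin(np.radians(25)),np.cos(np.radians(25))
SL=np.array([S25,0,C25]); NX=np.array([C25,0,-S25])
def project(f,P):
    M=np.linalg.inv(f["cam_to_world"]); p=(M[:3,:3]@np.atleast_2d(P).T).T+M[:3,3]
    u=p[:,:2]/p[:,2:]; r2=(u**2).sum(1,keepdims=True); u=u*(1+f["k1"]*r2)
    return np.c_[f["fx"]*u[:,0]+f["cx"],f["fy"]*u[:,1]+f["cy"]]
def T(p):
    x,y,yaw=p[:3]; c,s=np.cos(yaw),np.sin(yaw)
    return np.array([[c,-s,0],[s,c,0],[0,0,1]]),np.array([x,y,0])
# params: x,y,yaw,Lx,Lz,yb,d,g
def model(p):
    Rm,t=T(p); L=np.array([p[3],0.002,p[4]]); yb,d,g=p[5:8]
    Ls=np.array([p[3],0,p[4]])
    st={"tablet":L-[0,d,0],"tablet_center":L-[0,d,0]+.065*SL,"dock_center":L+.065*SL,
     "tablet_right_edge":L-[0,d+.105,0]+.065*SL,
     "bush_top":Ls+[0,yb,0]+.175*SL,"clamp_foot":Ls+[0,yb,0]+(.13+g)*SL,
     "knob":Ls+[0,yb,0]+(.206+g)*SL,"block_face":Ls+[0,.107,0]+.022*SL}
    return {k:Rm@v+t for k,v in st.items()}
E
cat > meas.py <<'E'
from cell import *
from hp import *
import pickle
names=["tablet","tablet_center","dock_center","tablet_right_edge","bush_top","clamp_foot","knob","block_face"]
fr={};obs=[]
for n in ("scene","top"):
  for k in range(3):
    fr[n]=grab_frame(n)
    for nm in names:
        r=tip_of(n,nm)
        if r and r[0]["score"]>.4: obs.append((n,nm,np.array(r[0]["centre"]),r[0]["score"]))
pickle.dump((fr,obs),open("obs.pkl","wb"))
print(get_state()["clock"])
E
cat > fit.py <<'E'
from hp import *
import pickle
fr,obs=pickle.load(open("obs.pkl","rb"))
p0=np.array([.4,.07,-.35,-.02,.03,0,.035,.002])
pri=np.array([1,1,3,.03,.02,.02,.02,.002])
def res(p):
    m=model(p); r=[]
    for n,nm,c,s in obs: r+=list((project(fr[n],m[nm])[0]-c)/1.0)
    return np.r_[r,((p-p0)/pri)[3:]]
best=least_squares(res,p0,loss="soft_l1",x_scale=[.1,.1,.1,.01,.01,.01,.01,.001])
p=best.x; print(np.round(p,4))
m=model(p)
for n,nm,c,s in obs: print(n,nm,round(s,2),np.round(c,1),np.round(c-project(fr[n],m[nm])[0],1))
for k,v in m.items(): print(k,np.round(v,4))
np.save("p.npy",p)
E
python3 meas.py; python3 fit.py
```

```text
4.0
[ 4.363e-01  9.550e-02 -3.058e-01 -2.000e-02  4.870e-02 -4.000e-04
  3.780e-02  1.280e-02]
scene tablet 0.96 [218.8 240.6] [-1.5  2.4]
scene tablet_center 0.76 [226.8 220.3] [-0.9 -3. ]
scene dock_center 0.61 [221.1 214.8] [-1.2  0.3]
scene tablet_right_edge 0.95 [243.9 251. ] [0.6 1.6]
scene bush_top 0.86 [235.8 187.3] [ 0.1 -0.7]
scene clamp_foot 0.58 [230.8 197. ] [-1.   0.9]
scene knob 0.7 [240.5 175.7] [-0.7 -0.9]
scene block_face 0.84 [200.4 199.5] [-3.5 -1.6]
scene tablet 0.78 [222.5 242.3] [2.2 4.1]
scene tablet_center 0.65 [226. 221.] [-1.7 -2.3]
scene dock_center 0.95 [220.6 214.6] [-1.7  0.1]
scene tablet_right_edge 0.95 [242.8 252.9] [-0.5  3.5]
scene bush_top 0.73 [236.4 185.2] [ 0.7 -2.8]
scene clamp_foot 0.57 [232.8 197.1] [1. 1.]
scene knob 0.48 [242.5 173.5] [ 1.3 -3.1]
scene block_face 0.98 [203.4 200.2] [-0.5 -0.9]
scene tablet 0.84 [219.4 242.5] [-0.9  4.3]
scene tablet_center 0.91 [226.1 221.9] [-1.6 -1.4]
scene dock_center 0.6 [222.  215.3] [-0.3  0.8]
scene tablet_right_edge 0.96 [245.7 251.2] [2.4 1.8]
scene bush_top 0.75 [237.6 187.6] [ 1.9 -0.4]
scene kn
[... 558 characters left out ...]
211. ] [ 2.5 -0.7]
top clamp_foot 0.51 [241.1 207.4] [ 2.1 -9.1]
top knob 0.63 [238.8 202.4] [-2.9 -2.5]
top block_face 0.74 [202.8 224.5] [-2.1  2.7]
top tablet 0.87 [242.2 239.8] [-2.3  1.5]
top tablet_center 0.62 [246.3 229.8] [-0.5 -0.8]
top dock_center 0.91 [237.4 224.8] [ 1.6 -1.9]
top tablet_right_edge 0.6 [279.1 242.2] [1.5 1. ]
top bush_top 0.64 [237.9 213.9] [-2.2  2.2]
top block_face 0.83 [205.9 223.2] [1.  1.4]
tablet [0.4064 0.0674 0.0487]
tablet_center [0.4326 0.0591 0.1076]
dock_center [0.444  0.0952 0.1076]
tablet_right_edge [ 0.401  -0.041   0.1076]
bush_top [0.4876 0.0789 0.2073]
clamp_foot [0.4746 0.083  0.1781]
knob [0.5053 0.0733 0.247 ]
block_face [0.4583 0.2008 0.0686]
```

```bash
sed -i 's/pri=np.array.*/pri=np.array([1,1,3,.03,.02,.02,.02,.0005])/; s/for n,nm,c,s in obs: print.*//' fit.py; python3 fit.py
cat > ov.py <<'E'
import sys,pickle
from hp import *
fr,_=pickle.load(open("obs.pkl","rb")); p=np.load("p.npy")
def boxes(p):
    Rm,t=T(p); L=np.array([p[3],.002-p[6],p[4]])
    out=[]
    c=np.array([L+a*.105*np.array([0,1,0])+h*.13*SL+b*.005*NX for a in(-1,1) for h in (0,1) for b in (-1,1)])
    return (Rm@c.T).T+t
for n,x0,y0,w,h,z in (("scene",185,160,75,110,7 if 0 else 5),("top",190,190,100,70,8)):
    for tag in ("r","o"):
        im=fr[n]["img"][:,:,::-1][y0:y0+h,x0:x0+w]
        im=cv2.resize(im,None,fx=z,fy=z,interpolation=cv2.INTER_CUBIC)
        if tag=="o":
            q=(project(fr[n],boxes(p))-[x0,y0]+.5)*z
            for i in range(8):
                for b in (1,2,4):
                    if i<i^b: cv2.line(im,tuple(q[i].astype(int)),tuple(q[i^b].astype(int)),(0,0,255),1)
            for k,v in model(p).items():
                c=(project(fr[n],v)[0]-[x0,y0]+.5)*z; cv2.circle(im,tuple(c.astype(int)),4,(0,255,0),1); cv2.putText(im,k[:7],tuple(c.astype(int)),0,.4,(255,0,255))
        for k in range(0,w,10): cv2.putText(im,str(x0+k),(k*z,10),0,.35,(0,0,0)); cv2.line(im,(k*z,12),(k*z,18),(0,0,0))
        for k in range(0,h,10): cv2.putText(im,str(y0+k),(0,k*z+4),0,.35,(0,0,0))
        cv2.imwrite(f"pics/{sys.argv[1]}_{n}_{tag}.png",im)
E
python3 ov.py a
```

```text
[ 0.4366  0.094  -0.311  -0.02    0.0527  0.0011  0.0371  0.003 ]
tablet [0.4068 0.0667 0.0527]
tablet_center [0.433  0.0583 0.1116]
dock_center [0.4443 0.0937 0.1116]
tablet_right_edge [ 0.4008 -0.0416  0.1116]
bush_top [0.4883 0.0786 0.2113]
clamp_foot [0.4714 0.084  0.1732]
knob [0.502  0.0742 0.2421]
block_face [0.4592 0.1992 0.0726]
```

View pics/a_scene_o.png

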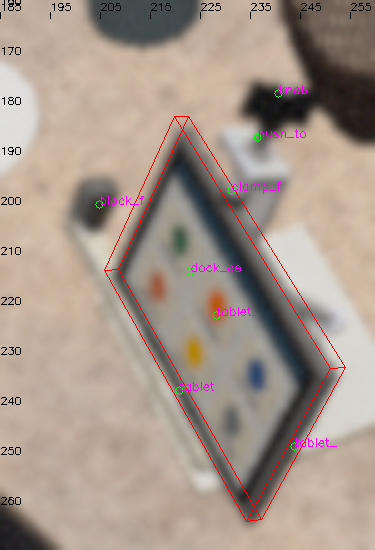

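View pics/a_top_o.png

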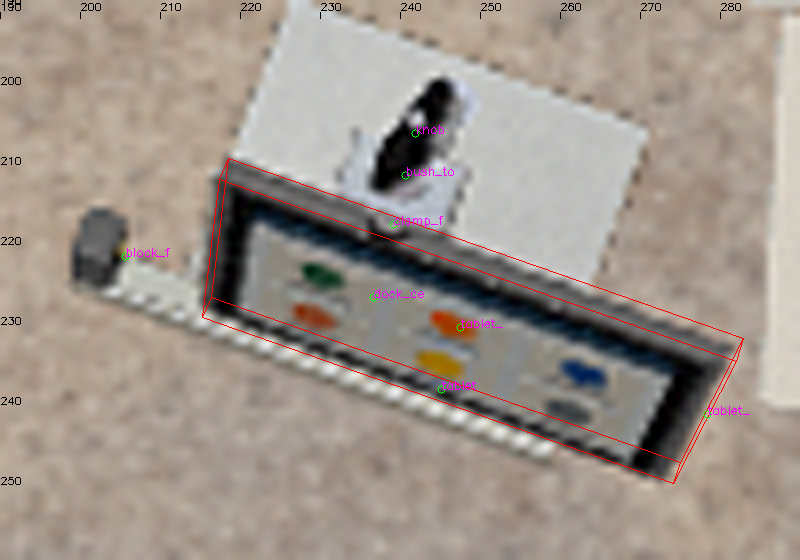

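View pics/a_top_r.png

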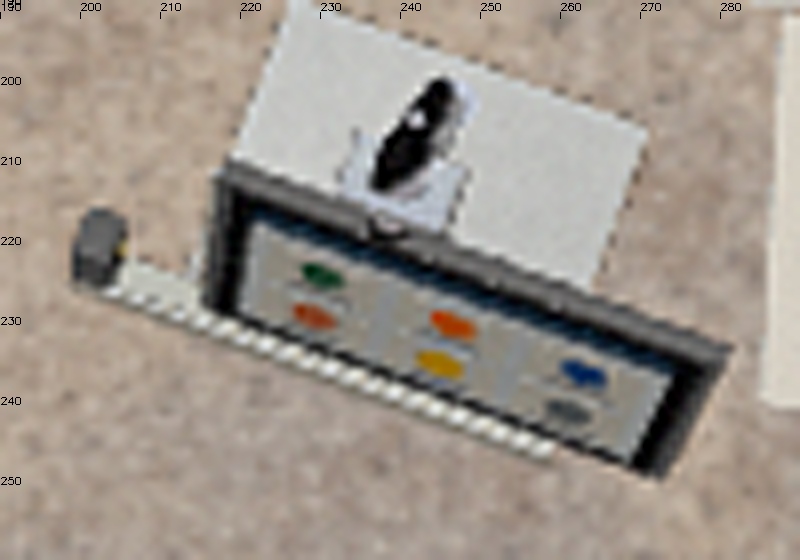

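View pics/a_scene_r.png

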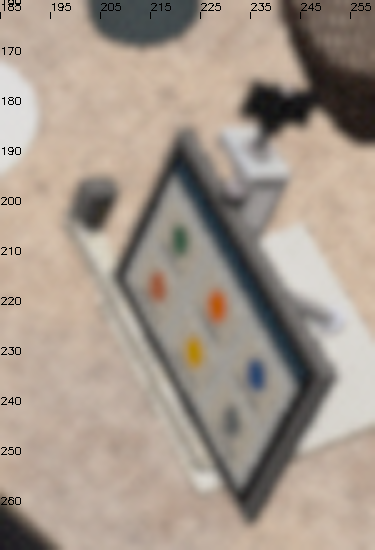

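Overlay: the model box is close. The tablet's corners in the top view are at about (218,209), (281,233), (272,249.5) and (214.5,228). In the scene view they are at (222,185), (251.5,235), (234,264) and (208,214.5). The knob bar runs from (237,213) to (246,200) in the top view. I'll refine the fit with these corners and check reach.

```bash
cat > fit2.py <<'E'
from hp import *
import pickle
fr,obs=pickle.load(open("obs.pkl","rb"))
# corner: (a,h,b): a -1 right +1 left; h 0/1; b -1 front +1 back
cor=[("top",(1,1,1),(218,209.1)),("top",(-1,1,1),(281.1,232.9)),("top",(-1,0,-1),(272,249.5)),("top",(1,0,-1),(214.5,228.3)),("top",(1,1,-1),(216.7,211.7)),
("scene",(1,1,-1),(219.9,185.7)),("scene",(1,1,1),(222.5,185.1)),("scene",(1,0,-1),(207.9,214.5)),("scene",(-1,1,1),(251.5,235.1)),("scene",(-1,0,-1),(233.7,263.9))]
p0=np.array([.4366,.094,-.35,-.02,.045,0,.035,.002])
pri=np.array([1,1,3,.03,.02,.02,.02,.0005])
rc=.002
def corner(p,k):
    Rm,t=T(p); L=np.array([p[3],.002-p[6],p[4]]); a,h,b=k
    return Rm@(L+[0,a*(.105-rc),0]+(rc+h*(.13-2*rc))*SL+b*.005*NX)+t
def res(q):
    p=q[:8];off={"scene":q[8:10],"top":q[10:12]}
    m=model(p); r=[]
    for n,nm,c,s in obs: 
        e=(project(fr[n],m[nm])[0]+off[n]-c)/3
        r+=list(e/np.sqrt(1+.1*(e@e)) if 1 else e)
    for n,k,c in cor: r+=list((project(fr[n],corner(p,k))[0]+off[n]-c)/.6)
    return np.r_[r,((p-p0)/pri)[3:],q[8:]/.7]
b=least_squares(res,np.r_[p0,0,0,0,0],x_scale=[.1,.1,.1,.01,.01,.01,.01,.001,1,1,1,1])
p=b.x[:8]; print(np.round(b.x,4)); J=np.linalg.inv(b.jac.T@b.jac); print("sig",np.round(np.sqrt(np.diag(J)),4))
off={"scene":b.x[8:10],"top":b.x[10:12]}
for n,k,c in cor: print(n,k,np.round(project(fr[n],corner(p,k))[0]+off[n]-c,2))
for k,v in model(p).items(): print(k,np.round(v,4))
np.save("p.npy",p)
E
python3 fit2.py; python3 ov.py b
cat > reach.py <<'E'
from cell import *
from hp import *
p=np.load("p.npy"); m=model(p); Rm,t=T(p)
ax=Rm@SL
print("knob axis",ax)
def frame(z,x):
    z=z/np.linalg.norm(z); x=x-z*(x@z); x/=np.linalg.norm(x); return np.c_[x,np.cross(z,x),z]
print("screw grasp")
for back in (0,.08):
  for a in np.arange(0,360,30):
    Rt=Rm@R.from_euler("y",25,degrees=True).as_matrix()@R.from_euler("z",a,degrees=True).as_matrix()@np.diag([1,-1,-1])
    q=ik(m["knob"]+ax*(back-.019),R.from_matrix(Rt).as_rotvec()); print(back,a,None if q is None else np.round(q,2))
print("push")
for th in (30,40,50,60):
  for a in range(0,360,45):
    z=Rm@np.array([0,np.sin(np.radians(th)),-np.cos(np.radians(th))]); Rt=frame(z,Rm@np.array([1.,0,0]))@R.from_euler("z",a,degrees=True).as_matrix()
    P=m["tablet_right_edge"]-Rm@SL*.04+Rm@np.array([0,-.05,0])
    P2=P+Rm@np.array([0,.1,0])
    q=ik(P,R.from_matrix(Rt).as_rotvec());q2=ik(P2,R.from_matrix(Rt).as_rotvec()); print(th,a,None if q is None else np.round(q,2),None if q2 is None else np.round(q2,2))
print(get_state()["clock"])
E
python3 reach.py
```

```text
[ 0.438   0.0967 -0.3311 -0.02    0.0451  0.0044  0.038   0.0021  0.31
  0.2643 -0.3135 -0.0161]
sig [2.850e-02 1.040e-02 5.500e-03 3.000e-02 4.100e-03 4.400e-03 3.400e-03
 5.000e-04 5.336e-01 6.452e-01 5.800e-01 5.728e-01]
top (1, 1, 1) [0.4  0.09]
top (-1, 1, 1) [-0.52 -0.47]
top (-1, 0, -1) [-0.14  0.28]
top (1, 0, -1) [0.32 0.07]
top (1, 1, -1) [0.53 0.14]
scene (1, 1, -1) [ 0.29 -0.48]
scene (1, 1, 1) [0.49 0.09]
scene (1, 0, -1) [-1.33 -0.  ]
scene (-1, 1, 1) [ 0.78 -0.4 ]
scene (-1, 0, -1) [-0.56  0.2 ]
tablet [0.4074 0.0692 0.0451]
tablet_center [0.4334 0.0602 0.104 ]
dock_center [0.4457 0.0961 0.104 ]
tablet_right_edge [ 0.3992 -0.0391  0.104 ]
bush_top [0.4904 0.0833 0.2037]
clamp_foot [0.4733 0.0892 0.1649]
knob [0.5037 0.0787 0.2338]
block_face [0.4627 0.2013 0.0651]
knob axis [ 0.39966347 -0.13738743  0.90630779]
screw grasp
0 0 [-0.06  0.59  0.16  1.56  0.11  1.82]
0 30 [-0.06  0.59  0.16  1.56  0.11  1.29]
0 60 [-0.06  0.59  0.16  1.56  0.11  0.77]
0 90 [-0.06  0.59  0.16  1.56  0.11  0.25]
0 120 [-0.06  0.59  0.16  1.56  0.11 -0.28]
0 150 [-0.06  0.59  0.16  1.56  0.1
[... 2780 characters left out ...]
-0.82  0.53 -0.75  0.8   0.74  0.1 ]
60 0 [-1.08  0.76 -0.53  1.15  0.69  0.49] [-0.89  0.69 -0.68  0.94  0.82  0.67]
60 45 [-1.08  0.76 -0.53  1.15  0.69  1.28] [-0.89  0.69 -0.68  0.94  0.82  1.46]
60 90 [-1.08  0.76 -0.53  1.15  0.69  2.06] [-0.89  0.69 -0.68  0.94  0.82  2.24]
60 135 [-1.08  0.76 -0.53  1.15  0.69  2.85] [-0.89  0.69 -0.68  0.94  0.82  3.03]
60 180 [-1.08  0.76 -0.53  1.15  0.69 -2.65] [-0.89  0.69 -0.68  0.94  0.82 -2.47]
60 225 [-1.08  0.76 -0.53  1.15  0.69 -1.86] [-0.89  0.69 -0.68  0.94  0.82 -1.68]
60 270 [-1.08  0.76 -0.53  1.15  0.69 -1.08] [-0.89  0.69 -0.68  0.94  0.82 -0.9 ]
60 315 [-1.08  0.76 -0.53  1.15  0.69 -0.29] [-0.89  0.69 -0.68  0.94  0.82 -0.11]
4.0
```

View pics/b_top_o.png

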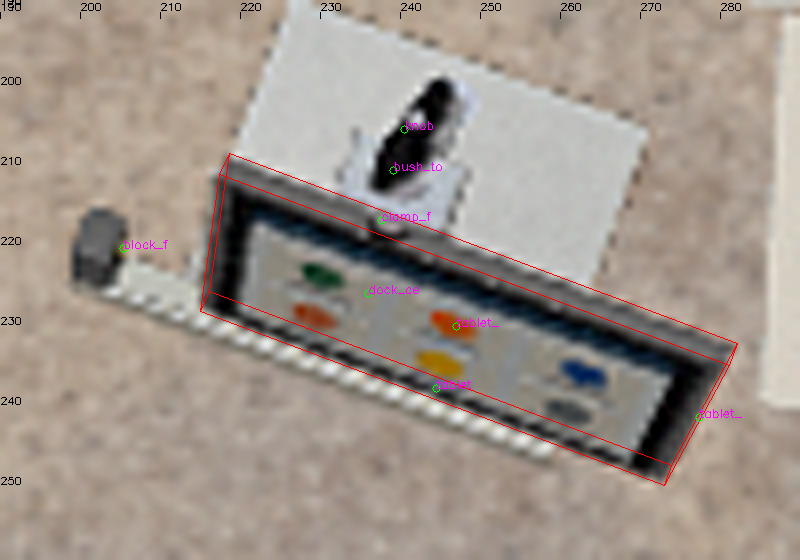

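```bash
cat > push1.py <<'E'
from cell import *
from hp import *
p=np.load("p.npy"); p[5]=.001; np.save("p.npy",p); m=model(p); Rm,t=T(p)
yd=Rm@np.array([0,1.,0])
th=np.radians(40)
z=Rm@np.array([0,np.sin(th),-np.cos(th)]); x=Rm@np.array([1.,0,0]); Rt=np.c_[x,np.cross(z,x),z]; rv=R.from_matrix(Rt).as_rotvec()
corner=.011*(yd*np.cos(th)+np.array([0,0,np.sin(th)]))
lowR=m["tablet"]-.105*yd
C=lowR+Rm@SL*.028-corner      # TCP at contact
print("contact TCP est",C)
s=get_state(); grab(30)
movep(s["position"]+[0,0,.22],s["eef_rot"])
A=C-.045*yd
movep(A+[0,-0.0,.30],rv); print(get_state()["clock"],get_state()["position"])
movep(A+[0,0,.10],rv)
move_l(A,.2); print(get_state()["clock"],get_state()["position"],get_state()["contact_force"])
np.savez("push.npz",A=A,C=C,yd=yd,rv=rv)
f=grab_frame("scene"); cv2.imwrite("pics/push_s.png",cv2.resize(f["img"][120:320,130:380,::-1],None,fx=3,fy=3))
f=grab_frame("top"); cv2.imwrite("pics/push_t.png",cv2.resize(f["img"][130:320,130:390,::-1],None,fx=3,fy=3))
E
python3 push1.py
```

```text
contact TCP est [ 0.38170652 -0.04195923  0.06344362]
7.8833 [ 0.36725354 -0.08407549  0.36347237]
9.35 [ 0.36776659 -0.08523542  0.06439131] [-0.38548241 -0.58716957  0.35989354]
```

View pics/push_s.png

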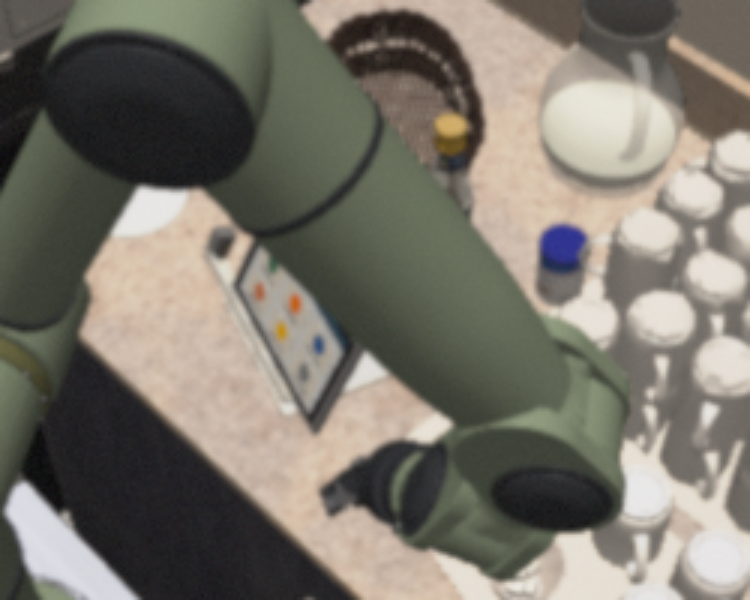

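View pics/push_t.png

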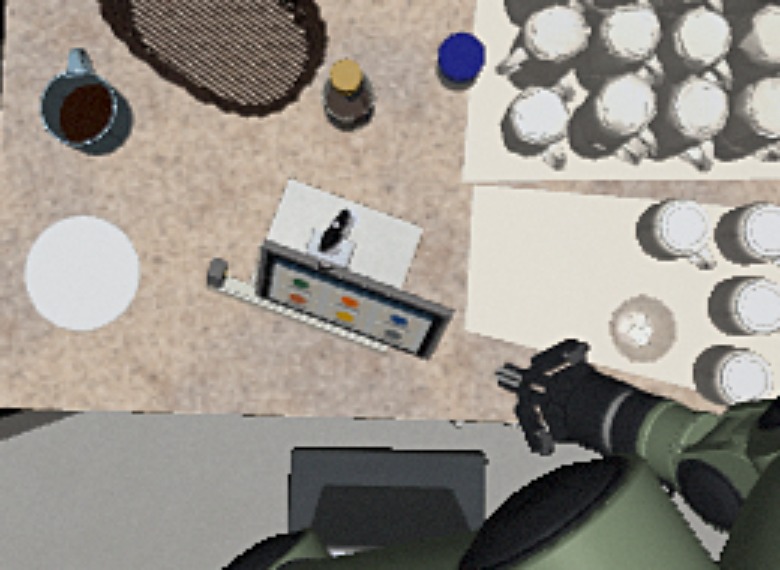

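The fingertips sit right of the tablet in the top crop at about (500,376), and the push line meets the lower half of its right edge, which runs from (428,358) to (453,311). The bowl and mugs are clear. Pushing now.

```bash
cat > push2.py <<'E'
from cell import *
from hp import *
d=np.load("push.npz"); A,C,yd=d["A"],d["C"],d["yd"]
r=move_l(C+.01*yd,.04,until_force=2.0); s=get_state(); print("contact",r,(s["position"]-C)@yd,s["contact_force"],s["clock"])
c0=(s["position"])@yd
r=move_l(s["position"]+.07*yd,.03,until_force=12); s=get_state(); print("home",r,s["position"]@yd-c0,s["contact_force"],s["clock"],s["position"]-C)
sleep(.2);s=get_state();print(s["contact_force"],s["position"]@yd-c0)
f=grab_frame("scene"); cv2.imwrite("pics/p2_s.png",cv2.resize(f["img"][150:280,150:320,::-1],None,fx=4.5,fy=4.5))
f=grab_frame("top"); cv2.imwrite("pics/p2_t.png",cv2.resize(f["img"][180:280,180:320,::-1],None,fx=5,fy=5))
E
python3 push2.py
```

```text
contact False 0.00978725812665361 [ 0.39658516 -0.42088158  0.60536878] 10.975
home True 0.05257579185122602 [-4.73033638 -6.89820801  5.94013994] 12.5917 [ 0.02063155  0.05885263 -0.00085882]
[-3.31977678 -6.2648356   5.18853841] 0.052473291862196486
```

View pics/p2_s.png

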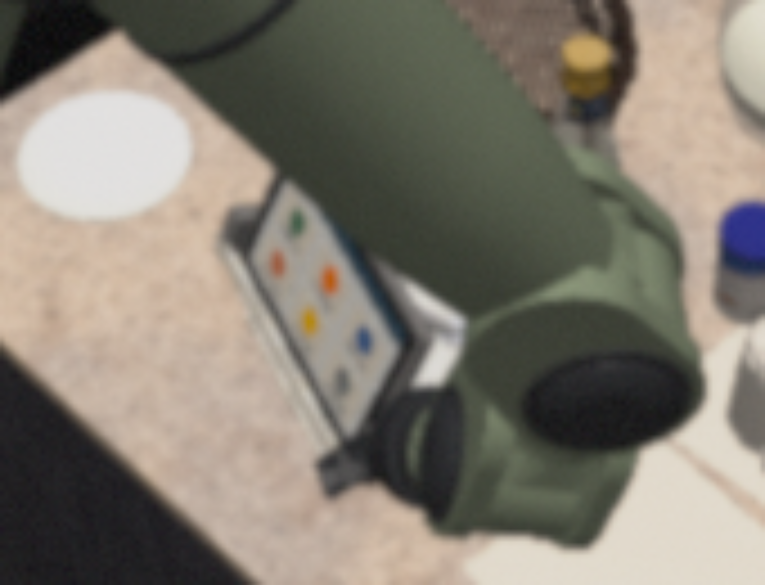

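View pics/p2_t.png

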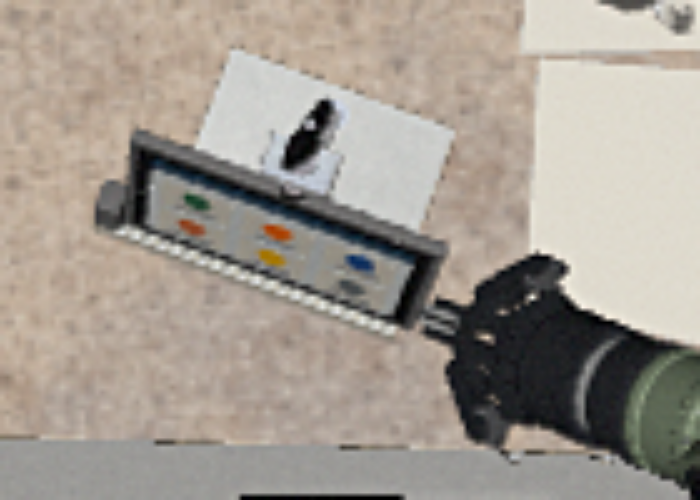

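The tablet's left edge appears to touch the block in the top crop at about (128,210). The force along the ledge was only about 8 N, so I'll press a little harder to confirm it's home.

```bash
cat > push3.py <<'E'
from cell import *
from hp import *
d=np.load("push.npz"); A,C,yd=d["A"],d["C"],d["yd"]
s=get_state(); c0=s["position"]@yd
for k in range(6):
    r=move_l(s["position"]+.004*yd,.02,until_force=25); sleep(.1); s2=get_state(); 
    F=-s2["contact_force"]@yd; print(r,round((s2["position"]@yd-c0)*1e3,2),round(F,1),np.round(s2["contact_force"],1)); s["position"]=s["position"]+.004*yd
    if F>14 or r: break
f=grab_frame("top"); cv2.imwrite("pics/p3_t.png",cv2.resize(f["img"][180:280,180:320,::-1],None,fx=5,fy=5))
print(get_state()["clock"])
E
python3 push3.py
```

```text
True -0.99 7.8 [-2.3 -7.5 -0.3]
13.3167
```

View pics/p3_t.png

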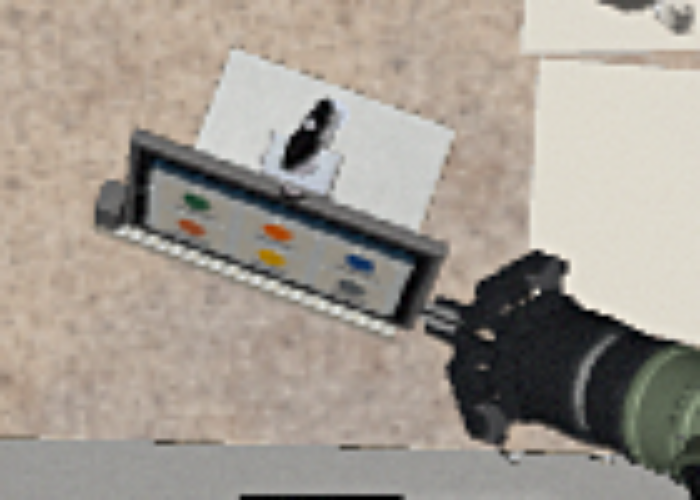

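Run:
```python
from cell import *
from hp import *
s=get_state(); print(s["finger_gap"],s["position"],s["contact_force"])
f=grab_frame("top"); print(project(f,s["position"]))
cv2.imwrite("pics/p4_t.png",cv2.resize(f["img"][225:275,240:320,::-1],None,fx=10,fy=10))
f=grab_frame("scene"); print(project(f,s["position"]))
cv2.imwrite("pics/p4_s.png",cv2.resize(f["img"][210:280,190:270,::-1],None,fx=8,fy=8))
```

```text
0.0022350028830691398 [0.4032805  0.01538535 0.06068908] [-1.65184307 -7.09341424 -1.27128856]
[[259.89668221 239.74465727]]
[[230.99975278 246.59882102]]
```

View pics/p4_t.png

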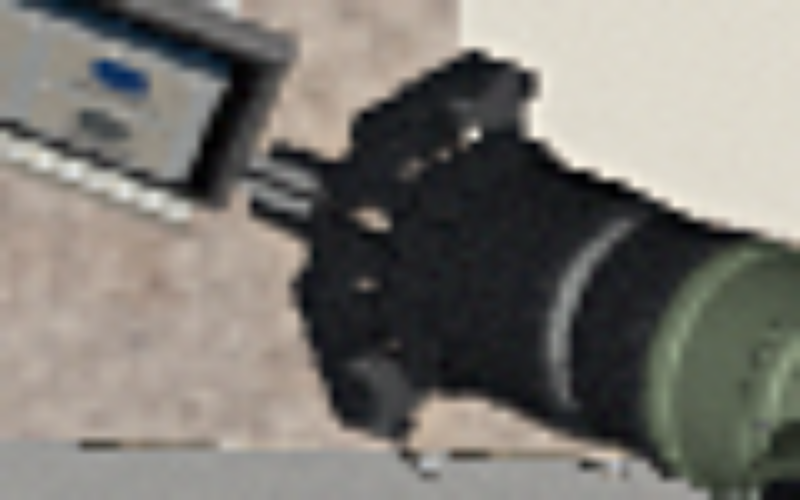

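View pics/p4_s.png

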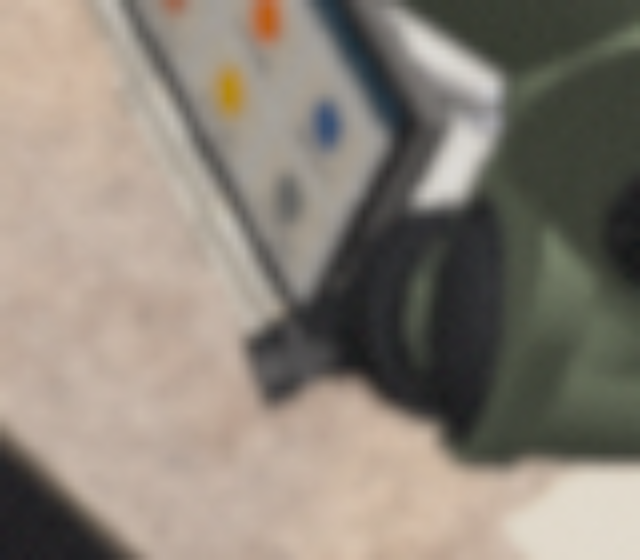

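```bash
cat > tov.py <<'E'
from cell import *
from hp import *
import sys
s=get_state(); Rt=R.from_rotvec(s["eef_rot"]).as_matrix(); P=s["position"]
p=np.load("p.npy").copy(); p[6]=0
from ov2 import boxes
B=boxes(p)
for n,(x0,y0,w,h,z) in {"top":(225,210,70,60,10),"scene":(190,170,80,100,6)}.items():
    f=grab_frame(n); im=cv2.resize(f["img"][y0:y0+h,x0:x0+w,::-1],None,fx=z,fy=z,interpolation=cv2.INTER_CUBIC)
    def ln(pts,col):
        q=((project(f,pts)-[x0,y0]+.5)*z).astype(int)
        for i in range(8):
            for b in (1,2,4):
                if i<i^b: cv2.line(im,tuple(int(v) for v in q[i]),tuple(int(v) for v in q[i^b]),col,1)
    ln(B,(0,0,255))
    c=np.array([P+Rt@np.array([a*.0145,b*.011,-.04*k]) for a in(-1,1) for b in (-1,1) for k in (0,1)])
    ln(c,(0,255,0))
    cv2.imwrite(f"pics/{sys.argv[1]}_{n}.png",im)
print(np.round(Rt,2),P)
E
python3 - <<'E'
s=open('ov.py').read(); i=s.index("def boxes"); j=s.index("for n,x0")
open('ov2.py','w').write("from hp import *\n"+s[i:j])
E
python3 tov.py c
```

```text
[[ 0.95 -0.25  0.2 ]
 [-0.32 -0.74  0.59]
 [ 0.   -0.63 -0.78]] [0.4032841  0.01537398 0.06068261]
```

View pics/c_top.png

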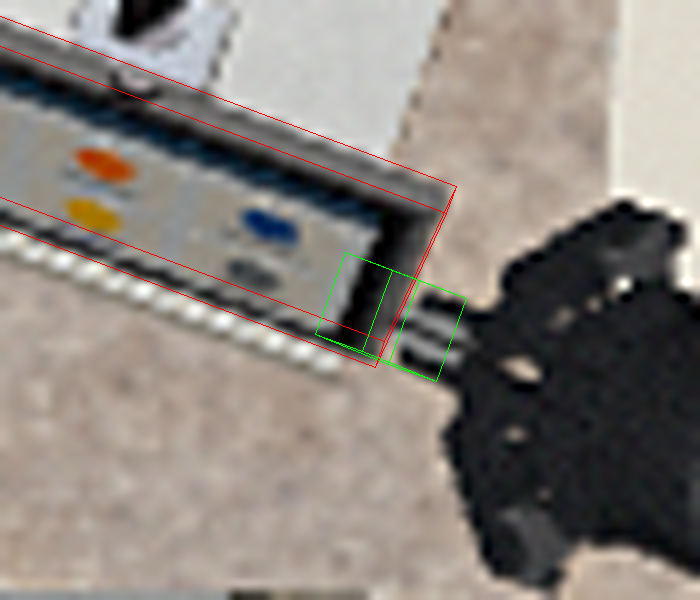

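View pics/c_scene.png

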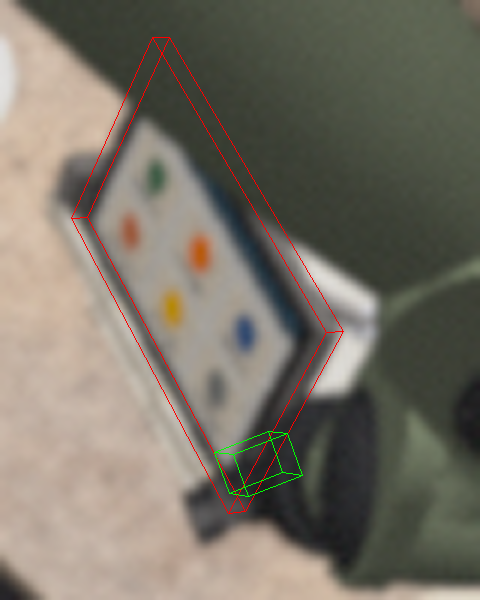

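Run:
```python
from hp import *
import pickle
fr,_=pickle.load(open("obs.pkl","rb"))
d=np.load("push.npz"); Rt=R.from_rotvec(d["rv"]).as_matrix(); P=np.array([.36777,-.08524,.06439])
for n in fr:
    for k in (0,.02,.04,.075): print(n,k,project(fr[n],P-Rt[:,2]*k))
```

```text
scene 0 [[245.93266491 273.77805187]]
scene 0.02 [[247.82985716 274.47189052]]
scene 0.04 [[249.78081098 275.18515823]]
scene 0.075 [[253.33133723 276.48262358]]
top 0 [[289.85033351 251.27307904]]
top 0.02 [[293.97186435 252.88682071]]
top 0.04 [[298.19916964 254.54197485]]
top 0.075 [[305.86399994 257.54304733]]
```

Run:
```python
import cv2
a=cv2.imread("pics/push_s.png")[400:570,250:450]; cv2.imwrite("pics/z1.png",cv2.resize(a,None,fx=3,fy=3))
a=cv2.imread("pics/push_t.png")[300:470,420:620]; cv2.imwrite("pics/z2.png",cv2.resize(a,None,fx=3,fy=3))
```

```text
(no output)
```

View pics/z1.png

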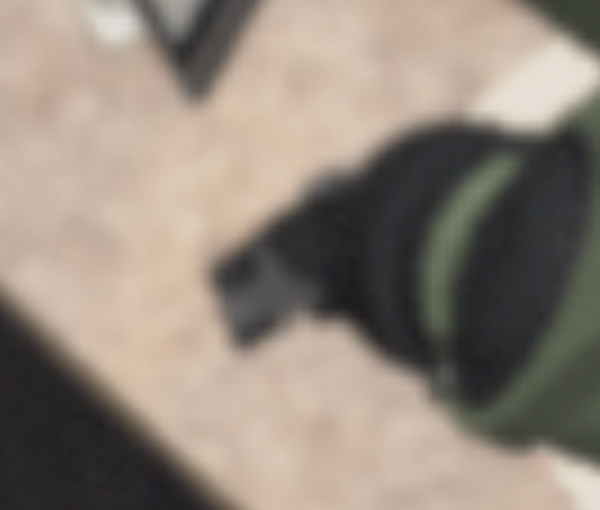

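View pics/z2.png

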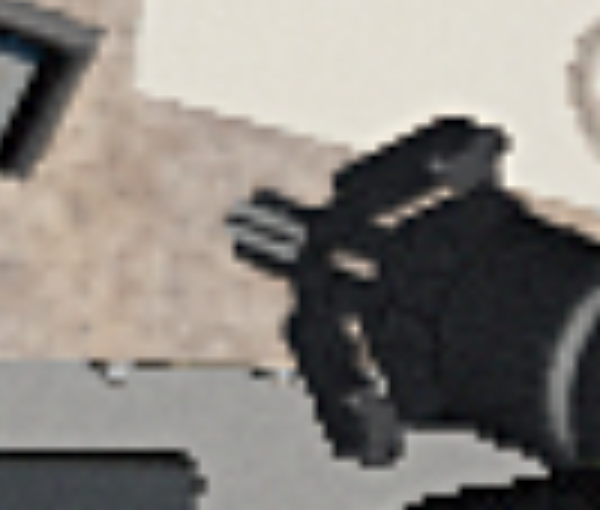

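```bash
cat >> hp.py <<'E'
def ray(f,uv):
    d=(np.array(uv)-[f["cx"],f["cy"]])/[f["fx"],f["fy"]]; u=d.copy()
    for _ in range(10): u=d/(1+f["k1"]*(u@u))
    M=f["cam_to_world"]; v=M[:3,:3]@np.r_[u,1]; return M[:3,3],v/np.linalg.norm(v)
def tri(f1,a,f2,b):
    o1,v1=ray(f1,a);o2,v2=ray(f2,b)
    s=np.linalg.lstsq(np.c_[v1,-v2],o2-o1,rcond=None)[0]
    A,B=o1+s[0]*v1,o2+s[1]*v2; return (A+B)/2,np.linalg.norm(A-B)
E
python3 - <<'E'
from hp import *
import pickle
fr,_=pickle.load(open("obs.pkl","rb"))
d=np.load("push.npz"); Rt=R.from_rotvec(d["rv"]).as_matrix(); P=np.array([.36777,-.08524,.06439])
X,e=tri(fr["top"],(296,254.4),fr["scene"],(249.4,273.3)); print(X,e,(X-P),Rt.T@(X-P))
E
```

```text
[ 0.36115037 -0.10357337  0.09578519] 0.003792529102058626 [-0.00661963 -0.01833337  0.03139519] [-0.00030015 -0.00525059 -0.03657774]
```

```bash
cat > ret.py <<'E'
from cell import *
from hp import *
d=np.load("push.npz"); yd=d["yd"]
s=get_state()
move_l(s["position"]-.06*yd,.15); s=get_state(); print(s["contact_force"])
move_l(s["position"]+[0,0,.17],.25)
s=get_state(); Rt=R.from_rotvec(s["eef_rot"]).as_matrix(); P=s["position"]; print(P,s["clock"])
for n in ("scene","top"):
    f=grab_frame(n); c=project(f,P)[0]; x0,y0=(c-[35,30]).astype(int); z=9
    im=cv2.resize(f["img"][y0:y0+60,x0:x0+80,::-1],None,fx=z,fy=z,interpolation=cv2.INTER_CUBIC)
    for k in (0,.019,.04,.073):
        q=((project(f,P-Rt[:,2]*k)[0]-[x0,y0]+.5)*z).astype(int); cv2.circle(im,tuple(int(v) for v in q),3,(0,255,0),1)
    cv2.imwrite(f"pics/ret_{n}.png",im)
    f0=f["img"][:,:,::-1]; cv2.imwrite(f"pics/retf_{n}.png",cv2.resize(f0[150:290,150:320],None,fx=4.5,fy=4))
E
python3 ret.py
```

```text
[-0.22093478  0.64399136  0.02543408]
[ 0.38334095 -0.0396128   0.22999322] 14.9083
```

View pics/ret_scene.png

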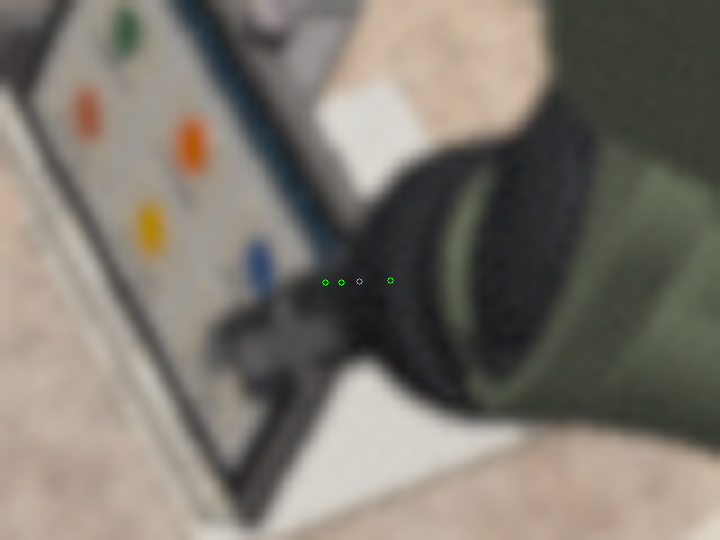

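View pics/ret_top.png

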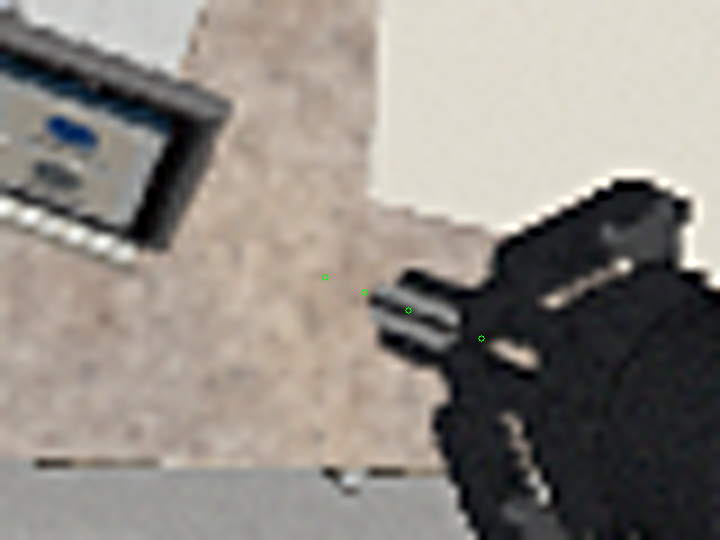

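View pics/retf_scene.png

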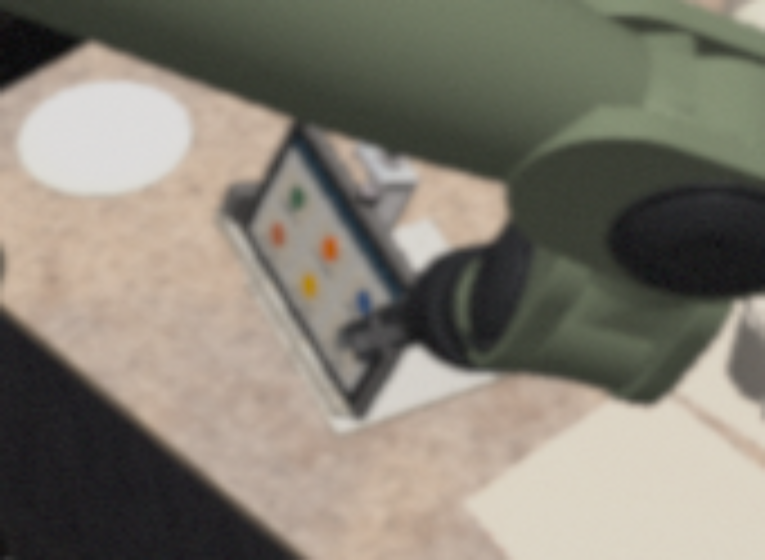

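Run:
```python
import cell
print([a for a in dir(cell) if not a.startswith('_')])
print(getattr(cell,'grip_point_offset',None))
s=cell.get_state(); print(s["finger_gap"],s.keys())
```

```text
['MotionError', 'get_state', 'grab', 'grab_frame', 'grip_point_offset', 'ik', 'let_go', 'move_l', 'movep', 'set_joints', 'sign_off', 'silhouettes', 'sleep', 'spot_in', 'tip_of']
0.0187
0.0012840727184219498 dict_keys(['clock', 'q', 'joint_velocities', 'tau', 'position', 'eef_rot', 'contact_force', 'wrist_torque', 'finger_gap'])
```

```bash
cat > touch.py <<'E'
from cell import *
from hp import *
p=np.load("p.npy"); Rm,t=T(p)
x=Rm@np.array([1.,0,0]); z=np.array([0,0,-1.]); rv=R.from_matrix(np.c_[x,np.cross(z,x),z]).as_rotvec()
movep([.36,-.12,.10],rv)
f=grab_frame("top"); P=get_state()["position"]; print(P, project(f,P), project(f,P+[0,0,.035]))
cv2.imwrite("pics/touch_t.png",cv2.resize(f["img"][220:290,260:340,::-1],None,fx=9,fy=8))
r=move_l([.36,-.12,-.0],.05,until_force=4); s=get_state(); print(r,s["position"],s["contact_force"],s["clock"])
if not r:
    r=move_l([.36,-.12,-.04],.03,until_force=4); s=get_state(); print(r,s["position"],s["contact_force"],s["clock"])
move_l([.36,-.12,.08],.25)
E
python3 touch.py
```

```text
[ 0.35976461 -0.11978758  0.09998578] [[301.54482534 254.60532454]] [[302.96460136 255.26936552]]
False [ 3.60167363e-01 -1.20073202e-01  1.79410049e-04] [ 0.68997996 -0.42299351  0.30701473] 17.825
True [ 0.35986882 -0.11993834 -0.03196969] [-1.52125252  0.86326037 10.56303812] 18.8167
```

The touch test settles it: the counter stopped the tool at a reported z of -0.032. The real fingertips therefore end about 31 mm behind the reported TCP, which matches the picture and the late contact in the push. I'll check for a sideways offset too.

View pics/touch_t.png

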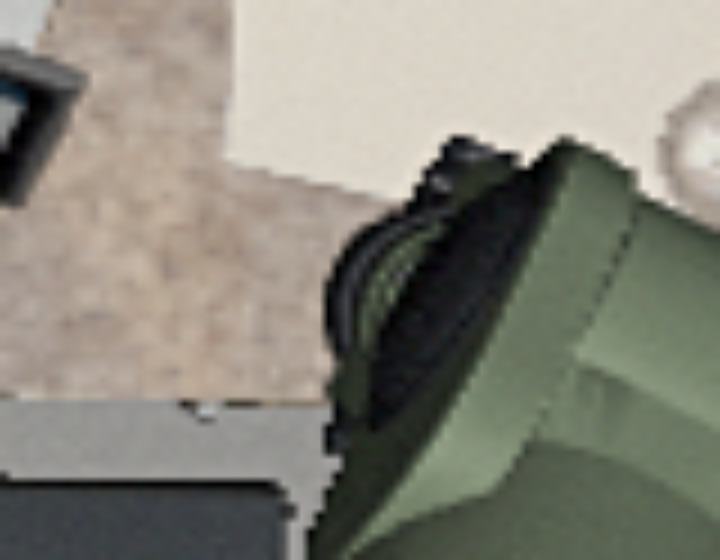

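```bash
cat > knob.py <<'E'
from cell import *
from hp import *
import pickle
p=np.load("p.npy"); p[6]=0; p[7]=.002; m=model(p); Rm,t=T(p); ax=Rm@SL
ims={}
for n,(x0,y0,w,h,z) in {"scene":(185,150,100,80,7),"top":(205,185,70,60,10)}.items():
    f=grab_frame(n); ims[n]=f
    for nm in ("knob","clamp_foot","tablet_right_edge","tablet_center"):
        r=tip_of(n,nm); print(n,nm,[(round(d["score"],2),np.round(d["centre"],1)) for d in r][:2],project(f,m[nm])[0] if nm!="knob" else project(f,m[nm])[0])
    r=silhouettes(n,"knob"); 
    im=cv2.resize(f["img"][y0:y0+h,x0:x0+w,::-1],None,fx=z,fy=z,interpolation=cv2.INTER_CUBIC)
    if r:
        mk=r[0]["mask"].astype(np.uint8); print("sil",r[0]["score"],mk.sum(),r[0]["centre"])
        c,_=cv2.findContours(cv2.resize(mk[y0:y0+h,x0:x0+w],None,fx=z,fy=z,interpolation=cv2.INTER_NEAREST),cv2.RETR_EXTERNAL,cv2.CHAIN_APPROX_NONE); cv2.drawContours(im,c,-1,(0,255,255),1)
    for s in (.012,0,-.012):
        q=((project(f,m["knob"]+ax*s)[0]-[x0,y0]+.5)*z).astype(int); cv2.circle(im,tuple(int(v) for v in q),3,(0,255,0),1)
    cv2.imwrite(f"pics/kn_{n}.png",im)
pickle.dump(ims,open("kn.pkl","wb")); print(get_state()["clock"])
E
python3 knob.py
```

```text
scene knob [] [240.06748827 179.81558283]
scene clamp_foot [] [230.6017749  198.97821137]
scene tablet_right_edge [(0.65, array([236.9, 242.6]))] [236.95761456 240.24542183]
scene tablet_center [(0.91, array([223., 212.]))] [222.59484696 214.7014957 ]
sil 0.65 1426 [221.8, 213.7]
top knob [(0.54, array([234.2, 226.6])), (0.53, array([240.4, 207.2]))] [241.10601556 206.15620294]
top clamp_foot [(0.64, array([241.1, 205.6]))] [238.17720032 217.41259426]
top tablet_right_edge [(0.83, array([269.3, 240.7]))] [265.91944672 237.58770163]
top tablet_center [(0.9, array([232.2, 226.6]))] [235.56984001 226.2174278 ]
sil 0.57 78 [239.5, 207.4]
20.0167
```

View pics/kn_scene.png

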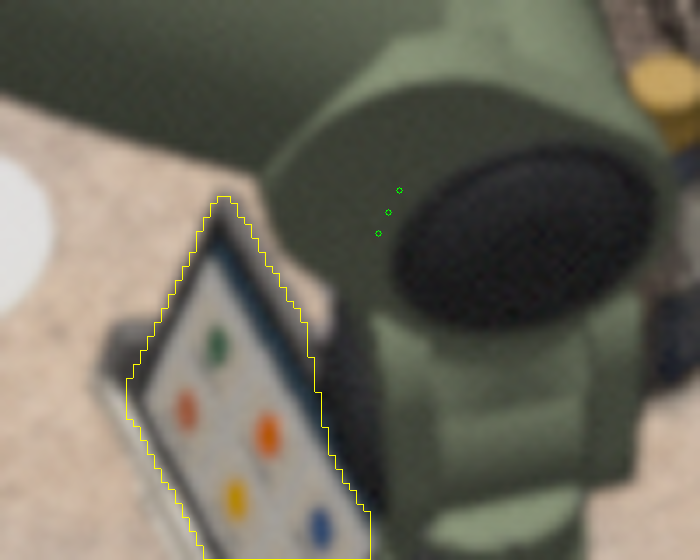

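View pics/kn_top.png

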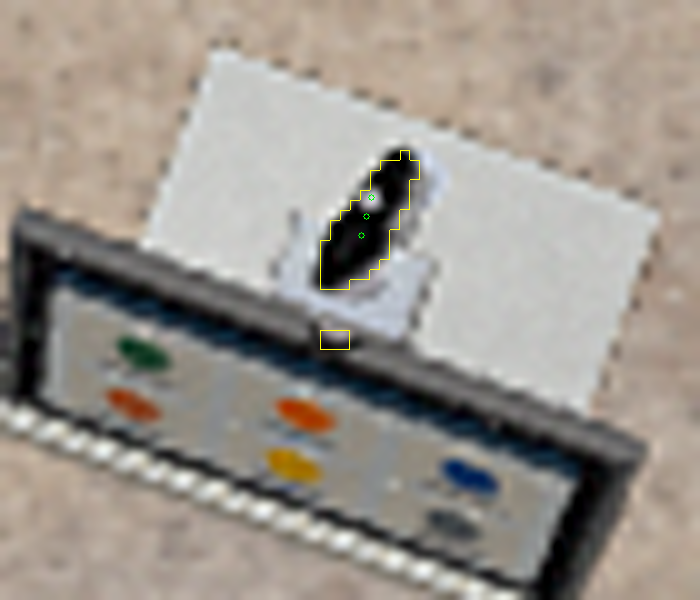

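```bash
cat > phi.py <<'E'
from hp import *
import pickle
fr=pickle.load(open("kn.pkl","rb")); f=fr["top"]
p=np.load("p.npy"); p[6]=0; p[7]=.002; m=model(p); Rm,t=T(p); ax=Rm@SL
Tl=Rm@R.from_euler("y",25,degrees=True).as_matrix()
g=cv2.cvtColor(f["img"],cv2.COLOR_RGB2GRAY).astype(float)
# render: bar hull vs dark pixels
x0,y0,w,h,z=228,192,24,28,6
sub=cv2.resize(f["img"][y0:y0+h,x0:x0+w],None,fx=z,fy=z,interpolation=cv2.INTER_CUBIC).astype(int).max(2)
dark=(sub<95).astype(np.uint8)
n,lab,st,_=cv2.connectedComponentsWithStats(dark); 
c=((project(f,m["knob"])[0]-[x0,y0]+.5)*z).astype(int); L=lab[c[1]-8:c[1]+8,c[0]-8:c[0]+8]; k=np.bincount(L[L>0]).argmax(); dark=lab==k
best=[]
for ph in range(-90,90,3):
  for dx in (-.004,-.002,0,.002,.004):
   for dy in (-.004,-.002,0,.002,.004):
    B=np.array([[a*.022,b*.005,e*.012] for a in(-1,1) for b in(-1,1) for e in(-1,1)])
    W=(Tl@R.from_euler("z",ph,degrees=True).as_matrix()@B.T).T+m["knob"]+Tl@np.array([dx,dy,0])
    q=((project(f,W)-[x0,y0]+.5)*z).astype(np.int32)
    im=np.zeros_like(sub,np.uint8); cv2.fillConvexPoly(im,cv2.convexHull(q),1)
    best.append(((im&dark).sum()/(im|dark).sum(),ph,dx,dy))
best.sort(reverse=True); print(best[:8])
E
python3 phi.py
```

```text
[(np.float64(0.7269421487603306), -12, 0, -0.002), (np.float64(0.723148765843896), -9, -0.004, 0), (np.float64(0.716726914229379), -12, -0.002, 0), (np.float64(0.7161440960640427), -9, -0.002, 0), (np.float64(0.7154315046519089), -15, 0, -0.002), (np.float64(0.7154021491370889), -12, -0.004, 0), (np.float64(0.7144732523793895), -12, -0.002, -0.002), (np.float64(0.7106939322829366), -9, 0, -0.002)]
```

```bash
cat > kg.py <<'E'
from cell import *
from hp import *
p=np.load("p.npy"); p[5]=0.0; p[6]=0; p[7]=.002; m=model(p); Rm,t=T(p); ax=Rm@SL
Tl=Rm@R.from_euler("y",25,degrees=True).as_matrix()
K=m["knob"]+Tl@np.array([-.001,0,0]); OFF=.050
def rot(a): return R.from_matrix(Tl@R.from_euler("z",a).as_matrix()@np.diag([1.,-1,-1])).as_rotvec()
A0=np.radians(-11-90)
def tcp(back=0): return K+ax*(back-OFF)
E
cat > pre.py <<'E'
from kg import *
s=get_state(); print(s["clock"])
q=ik(tcp(.09),rot(A0)); print(np.round(q,2)); q=np.array(q)
while q[5]>-3.1+np.pi: q[5]-=np.pi
while q[5]<-3.1: q[5]+=np.pi
print(np.round(q,2)); assert q[5]<0
move_l(s["position"]+[0,0,.36],.4); 
let_go()
set_joints(q); s=get_state(); print(s["clock"],s["position"],tcp(.09))
f=grab_frame("scene"); cv2.imwrite("pics/pre_s.png",cv2.resize(f["img"][80:280,150:350,::-1],None,fx=3,fy=3))
f=grab_frame("top"); cv2.imwrite("pics/pre_t.png",cv2.resize(f["img"][150:280,180:320,::-1],None,fx=4.5,fy=4.5))
E
python3 pre.py
```

```text
20.0167
[-0.08  0.61  0.33  1.72  0.11 -2.72]
[-0.08  0.61  0.33  1.72  0.11 -2.72]
25.2667 [0.51737676 0.06925145 0.27051133] [0.51733861 0.06938175 0.27032461]
```

View pics/pre_s.png

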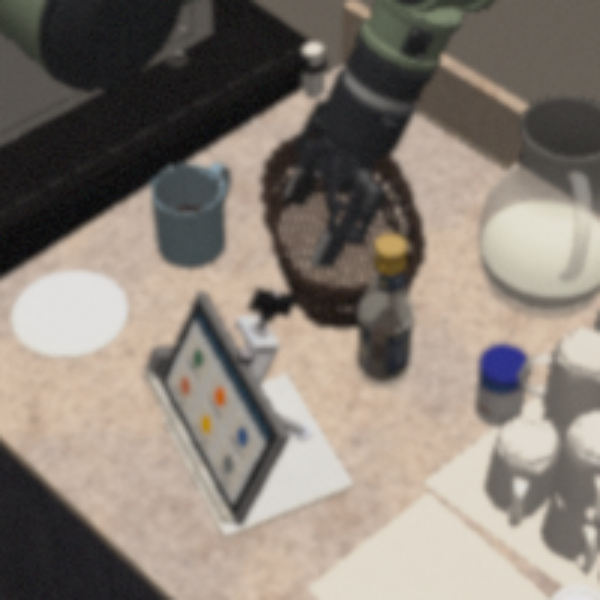

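View pics/pre_t.png

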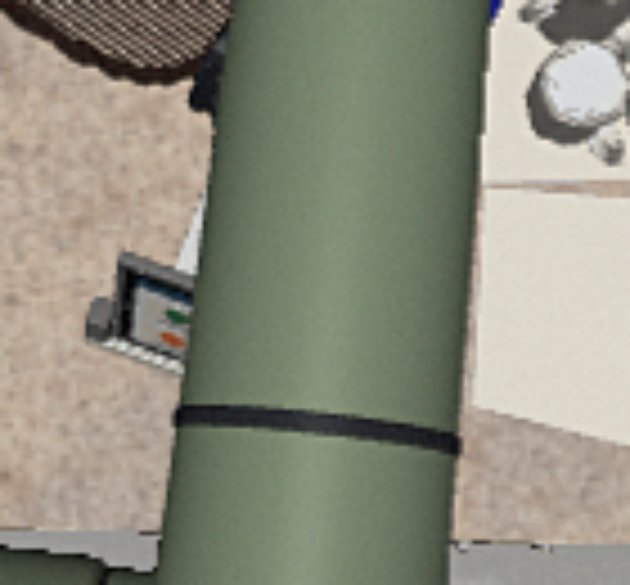

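Run:
```python
from kg import *
import pickle
f=pickle.load(open("kn.pkl","rb"))["scene"]
y=Tl@np.array([0,1.,0])
for b in (.06,.07,.084,.1): print(b,project(f,K+ax*b), [(project(f,K+ax*b+s*y*.045)[0]-[150,80])*3 for s in (1,-1)])
a=cv2.imread("pics/pre_s.png")[120:330,220:420]; cv2.imwrite("pics/pre_z.png",cv2.resize(a,None,fx=3,fy=2.8,interpolation=cv2.INTER_CUBIC))
```

```text
0.06 [[247.82807227 164.05965169]] [array([273.21107794, 221.49085376]), array([314.56374697, 284.09294229])]
0.07 [[249.18411023 161.31756964]] [array([277.11932  , 213.2992359]), array([318.80161399, 275.83757749])]
0.084 [[251.10165681 157.44063498]] [array([282.64488382, 201.72025973]), array([324.79543473, 264.16259871])]
0.1 [[253.32078954 152.95481005]] [array([289.03802923, 188.32693388]), array([331.73360264, 250.64962686])]
```

View pics/pre_z.png

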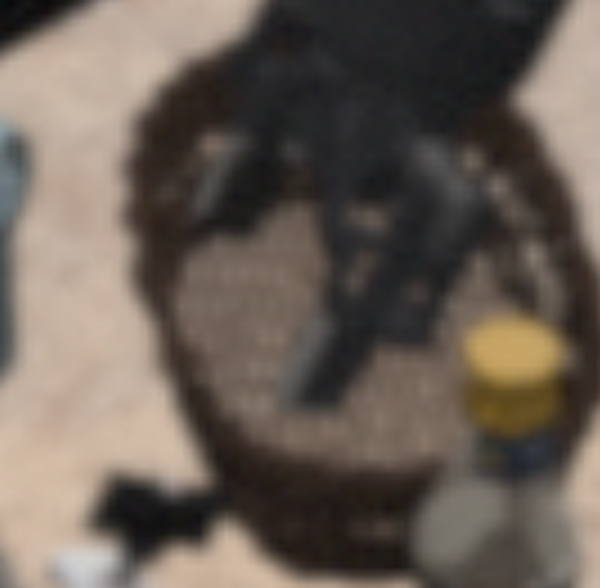

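The open fingertips show at about (292,200) and (322,263) in the crop. The prediction with the 31 mm correction was (283,202) and (325,264), so this agrees. Descending along the screw axis and grasping.

```bash
cat > gr.py <<'E'
from kg import *
rv=rot(A0)
s=get_state(); f0=s["contact_force"]; print(f0)
r=move_l(tcp(0),.08,until_force=6); s=get_state(); print(r,s["position"]-tcp(0),s["contact_force"],s["wrist_torque"],s["clock"])
if not r:
    grab(40); sleep(.2); s=get_state(); Rt=R.from_rotvec(s["eef_rot"]).as_matrix()
    print("gap",s["finger_gap"],"F tool",Rt.T@s["contact_force"],"M tool",Rt.T@s["wrist_torque"],"tau6",s["tau"][5],s["clock"])
    f=grab_frame("scene"); cv2.imwrite("pics/gr_s.png",cv2.resize(f["img"][120:270,180:320,::-1],None,fx=4,fy=4))
E
python3 gr.py
```

```text
[-0.28589224  0.00166553  0.76790988]
False [ 4.42432692e-04 -8.95923961e-05  3.71887287e-04] [0.27260285 0.73944983 0.36271031] [-0.15769679 -0.39200742  0.03675496] 26.6417
gap 0.1752103746924925 F tool [-4.48837838  0.11897795 -1.79760225] M tool [ 0.3717913  -1.10335246 -0.01004247] tau6 0.0020831886649830267 27.5
```

View pics/gr_s.png

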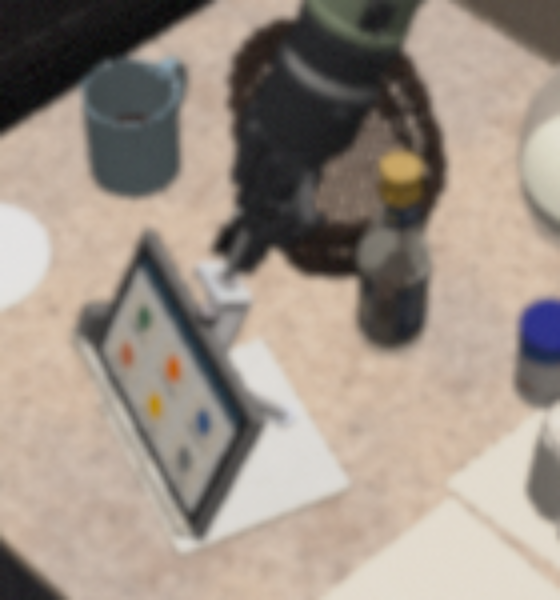

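Gripped: the bar shows between the fingers at about (225,245) and the side load is small. Turning clockwise in small steps along the helix while watching the torque about the screw axis.

```bash
cat > turn.py <<'E'
from kg import *
import json,sys
def pose(th): return tcp(-.010*th/(2*np.pi)), rot(A0-th)
def go(th):
    P,rv=pose(th); q=ik(P,rv); set_joints(q)
def read(n=3):
    M=[];F=[];t=[]
    for _ in range(n):
        s=get_state(); Rt=R.from_rotvec(s["eef_rot"]).as_matrix(); M.append(Rt.T@s["wrist_torque"]); F.append(Rt.T@s["contact_force"]); t.append(s["tau"][5]); sleep(.02)
    return np.mean(M,0),np.mean(F,0),np.mean(t),s
if __name__=="__main__":
    a,b,st,thr=map(float,sys.argv[1:5])
    th=a
    print("base",*[np.round(v,3) for v in read()[:3]])
    while th<b-1e-6:
        th+=st; go(th); M,F,t,s=read()
        # actual tool angle
        Rt=R.from_rotvec(s["eef_rot"]).as_matrix(); rel=Tl.T@Rt@np.diag([1.,-1,-1]); act=(A0-np.arctan2(rel[1,0],rel[0,0]))
        act=(act+np.pi)%(2*np.pi)-np.pi
        print(f"{th:.3f} act {act:.3f} Mz {M[2]:.3f} tau6 {t:.3f} F {np.round(F,1)} gap {s['finger_gap']:.3f} q6 {s['q'][5]:.2f} clk {s['clock']:.2f}")
        if abs(t)>thr or abs(M[2])>thr: print("THR"); break
        if np.linalg.norm(F)>35: print("FORCE"); break
E
python3 turn.py 0 0.30 0.06 0.15
```

```text
base [ 0.347 -1.172  0.008] [-4.756  0.268 -2.571] 0.002
0.060 act 0.060 Mz 0.002 tau6 0.023 F [-6.   0.5 -2.3] gap 0.175 q6 -2.64 clk 27.88
0.120 act 0.120 Mz 0.026 tau6 0.023 F [-5.1  1.3 -1.9] gap 0.176 q6 -2.58 clk 28.18
0.180 act 0.180 Mz 0.028 tau6 0.023 F [-5.4  1.5 -3. ] gap 0.176 q6 -2.52 clk 28.48
0.240 act 0.240 Mz 0.008 tau6 0.023 F [-5.4  1.4 -3. ] gap 0.173 q6 -2.46 clk 28.78
0.300 act 0.300 Mz 0.005 tau6 0.023 F [-5.   1.7 -2.6] gap 0.177 q6 -2.40 clk 29.08
```

```bash
python3 turn.py 0.30 1.14 0.06 0.1
```

```text
base [-0.043 -1.314 -0.014] [-5.153  1.993 -2.709] 0.004
0.360 act 0.360 Mz 0.002 tau6 0.023 F [-5.1  2.  -2. ] gap 0.175 q6 -2.34 clk 29.43
0.420 act 0.420 Mz -0.032 tau6 0.023 F [-6.   2.7 -2.7] gap 0.176 q6 -2.28 clk 29.73
0.480 act 0.480 Mz -0.006 tau6 0.023 F [-5.   3.2 -1.7] gap 0.177 q6 -2.22 clk 30.03
0.540 act 0.540 Mz -0.001 tau6 0.023 F [-5.1  3.4 -2.5] gap 0.180 q6 -2.16 clk 30.33
0.600 act 0.600 Mz 0.010 tau6 0.023 F [-5.   3.2 -2.3] gap 0.179 q6 -2.10 clk 30.63
0.660 act 0.660 Mz -0.005 tau6 0.023 F [-5.2  3.8 -2.6] gap 0.173 q6 -2.04 clk 30.93
0.720 act 0.719 Mz 0.008 tau6 0.023 F [-5.1  4.1 -2.7] gap 0.175 q6 -1.98 clk 31.23
0.780 act 0.780 Mz -0.001 tau6 0.023 F [-4.3  4.4 -1.8] gap 0.176 q6 -1.92 clk 31.53
0.840 act 0.839 Mz -0.005 tau6 0.023 F [-4.7  4.9 -1.8] gap 0.174 q6 -1.86 clk 31.83
0.900 act 0.899 Mz 0.023 tau6 0.023 F [-4.6  5.  -1.8] gap 0.176 q6 -1.80 clk 32.13
0.960 act 0.959 Mz -0.014 tau6 0.028 F [-4.1  5.4 -2. ] gap 0.173 q6 -1.74 clk 32.43
1.020 act 1.019 Mz -0.019 tau6 0.038 F [-3.7  5.7 -2.2] gap 0.179 q6 -1.68 clk 32.73
1.080 act 1.079 Mz -0.079 tau6 0.050 F [-3.6  5.9 -2.5] gap 0.175 q6 -1.62 clk 33.03
1.140 act 1.139 Mz -0.056 tau6 0.064 F [-3.3  5.9 -2.4] gap 0.177 q6 -1.56 clk 33.33
```

```bash
python3 turn.py 1.14 1.50 0.06 0.16
```

```text
base [-1.165 -1.111 -0.03 ] [-3.534  6.079 -2.788] 0.045
1.200 act 1.199 Mz -0.060 tau6 0.079 F [-3.6  6.  -3. ] gap 0.175 q6 -1.50 clk 33.68
1.260 act 1.259 Mz -0.060 tau6 0.081 F [-2.9  5.6 -2.8] gap 0.175 q6 -1.44 clk 33.98
1.320 act 1.319 Mz -0.050 tau6 0.081 F [-2.7  6.4 -2.9] gap 0.176 q6 -1.38 clk 34.28
1.380 act 1.379 Mz -0.059 tau6 0.082 F [-2.5  6.8 -2.7] gap 0.173 q6 -1.32 clk 34.58
1.440 act 1.439 Mz -0.075 tau6 0.083 F [-2.2  6.7 -3.3] gap 0.176 q6 -1.26 clk 34.88
1.500 act 1.499 Mz -0.081 tau6 0.083 F [-1.6  6.7 -3.1] gap 0.175 q6 -1.20 clk 35.18
```

```bash
cat > look.py <<'E'
from cell import *
import cv2,sys
f=grab_frame("scene"); cv2.imwrite(f"pics/{sys.argv[1]}.png",cv2.resize(f["img"][160:215,210:280,::-1],None,fx=10,fy=10,interpolation=cv2.INTER_CUBIC))
E
python3 look.py lk1
python3 - <<'E'
import cv2
a=cv2.imread("pics/gr_s.png")[160:380,120:400]; cv2.imwrite("pics/lk0.png",cv2.resize(a,None,fx=2.5,fy=2.5))
E
```

```text
(no output)
```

View pics/lk1.png

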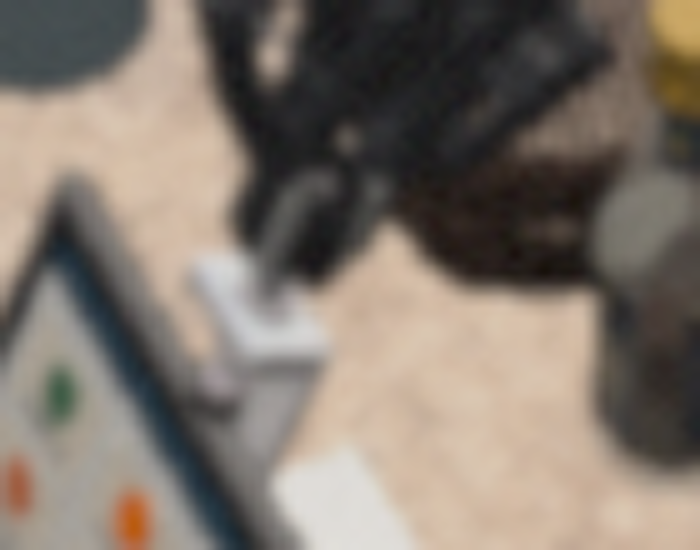

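View pics/lk0.png

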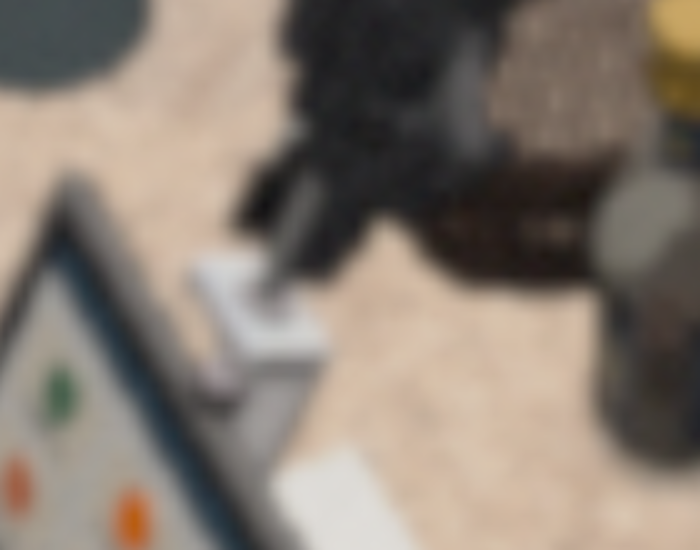

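The torque pattern is ambiguous: about 0.02 N m until 0.93 rad, then a plateau near 0.08. The gap of about 15 mm is also too wide for a 10 mm bar. I'll open, back off and check whether the knob really turned.

```bash
cat > off.py <<'E'
from turn import *
th=1.5
let_go(); P,rv=pose(th)
move_l(P+ax*.085,.2); s=get_state(); print(s["clock"],s["contact_force"])
for n in ("scene",):
    f=grab_frame(n); cv2.imwrite("pics/off_s.png",cv2.resize(f["img"][160:215,210:280,::-1],None,fx=10,fy=10,interpolation=cv2.INTER_CUBIC))
    print([(round(d["score"],2),d["centre"]) for d in tip_of(n,"knob")])
E
python3 off.py
python3 - <<'E'
import cv2
a=cv2.imread("pics/pre_s.png"); a=a[240:405,180:390]; cv2.imwrite("pics/pre_z2.png",cv2.resize(a,None,fx=3.333,fy=3.333,interpolation=cv2.INTER_CUBIC))
E
```

```text
36.5083 [-0.10930551 -0.29112412  0.17272965]
[(0.58, [242.5, 181.5])]
```

View pics/off_s.png

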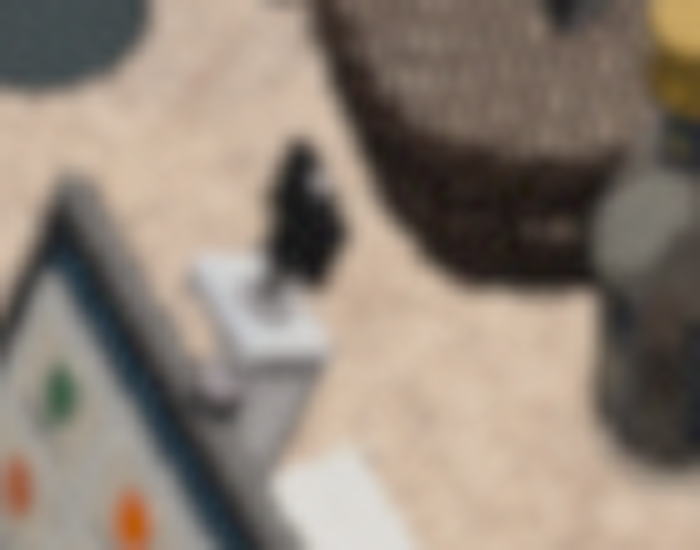

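View pics/pre_z2.png

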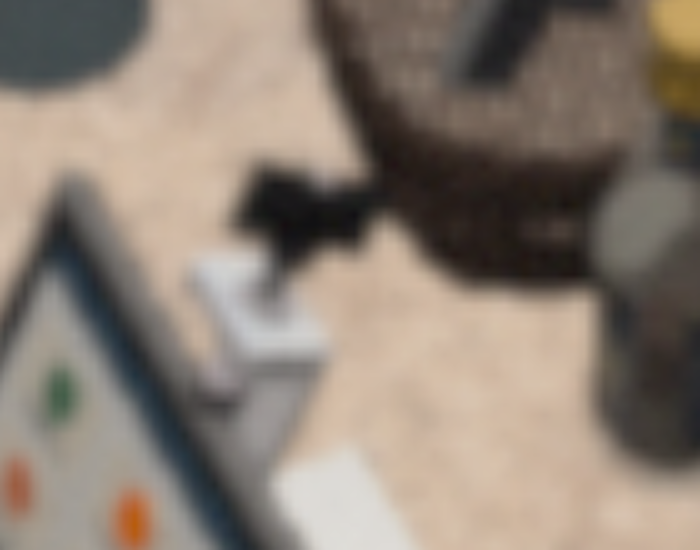

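```bash
cat > phis.py <<'E'
from kg import *
import pickle,sys
def fit(img,f,Kc,n="scene"):
    x0,y0,w,h,z=228,168,24,24,6
    sub=img; dark=(sub.max(2)<75).astype(np.uint8)
    nn,lab,st,_=cv2.connectedComponentsWithStats(dark); 
    c=((project(f,Kc)[0]-[x0,y0]+.5)*z).astype(int); L=lab[c[1]-8:c[1]+8,c[0]-8:c[0]+8]; k=np.bincount(L[L>0]).argmax(); dark=lab==k
    best=[]
    for ph in range(-180,0,5):
      for dx in (-.004,-.002,0,.002,.004):
       for dy in (-.004,-.002,0,.002,.004):
        B=np.array([[a*.022,b*.005,e*.012] for a in(-1,1) for b in(-1,1) for e in(-1,1)])
        W=(Tl@R.from_euler("z",ph,degrees=True).as_matrix()@B.T).T+Kc+Tl@np.array([dx,dy,0])
        q=((project(f,W)-[x0,y0]+.5)*z).astype(np.int32)
        im=np.zeros(dark.shape,np.uint8); cv2.fillConvexPoly(im,cv2.convexHull(q),1)
        best.append((round((im&dark).sum()/(im|dark).sum(),3),ph,dx,dy))
    best.sort(reverse=True); print(dark.sum(),best[:6])
f=pickle.load(open("kn.pkl","rb"))["scene"]
# off_s: crop 10x of [160:215,210:280]; pre_z2 same scale
for fn in ("pre_z2","off_s"):
    a=cv2.imread(f"pics/{fn}.png"); a=cv2.resize(a,(70*6,55*6))
    a=a[(168-160)*6:(192-160)*6,(228-210)*6:(252-210)*6]
    fit(a,f,K)
E
python3 phis.py
```

```text
5229 [(np.float64(0.486), -175, 0.004, -0.002), (np.float64(0.482), -180, 0.004, -0.004), (np.float64(0.481), -170, 0.004, -0.002), (np.float64(0.479), -175, 0.004, -0.004), (np.float64(0.478), -175, 0.002, -0.004), (np.float64(0.476), -180, 0.004, -0.002)]
2057 [(np.float64(0.632), -115, 0, -0.002), (np.float64(0.627), -115, -0.002, -0.004), (np.float64(0.615), -115, 0, -0.004), (np.float64(0.61), -115, 0.002, 0), (np.float64(0.603), -120, 0, -0.002), (np.float64(0.602), -120, -0.002, -0.004)]
```

Run:
```python
from kg import *
import pickle
f=pickle.load(open("kn.pkl","rb"))["scene"]
rows=[]
for fn,phs,zz in (("pre_z2",(-11,5,-25),0),("off_s",(-64,-97,-115),-.0024)):
    r=[]
    for ph in phs:
        a=cv2.imread(f"pics/{fn}.png")[:550,:700].copy()
        B=np.array([[a_*.022,b*.005,e*.012] for a_ in(-1,1) for b in(-1,1) for e in(-1,1)])
        W=(Tl@R.from_euler("z",ph,degrees=True).as_matrix()@B.T).T+K+ax*zz
        q=((project(f,W)-[210,160]+.5)*10).astype(int)
        for i in range(8):
            for b in (1,2,4):
                if i<i^b: cv2.line(a,tuple(int(v) for v in q[i]),tuple(int(v) for v in q[i^b]),(0,255,0),1)
        cv2.putText(a,str(ph),(170,130),0,.8,(0,0,255),2)
        r.append(a[100:340,160:420])
    rows.append(np.hstack(r))
cv2.imwrite("pics/cmp.png",np.vstack(rows))
```

```text
(no output)
```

View pics/cmp.png

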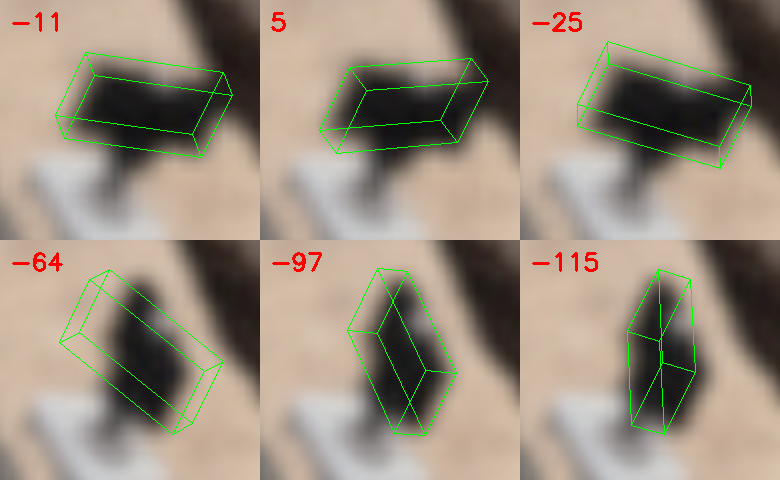

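The knob did turn with the gripper: the bar is now at about -100°, against -11° before. No slip, then. The torque change at about 0.93–1.2 rad is the likely touch. I'll regrasp at the same pose and go on to 2.0 rad, which is still short of the quarter turn, to see whether another rise follows.

```bash
cat > re.py <<'E'
from turn import *
P,rv=pose(1.5)
r=move_l(P,.12,until_force=8); print("blocked",r)
if not r:
    grab(70); M,F,t,s=read(); print("gap",s["finger_gap"],M,F,t,s["clock"])
    th=1.5
    while th<1.98:
        th+=.06; P,rv=pose(th); set_joints(ik(P,rv))
        o=[]
        for _ in range(3):
            s=get_state(); Rt=R.from_rotvec(s["eef_rot"]).as_matrix(); o.append(((Rt.T@s["wrist_torque"])[2],s["tau"][5])); sleep(.015)
        o=np.array(o); F=Rt.T@s["contact_force"]
        print(f"{th:.2f}",np.round(o[:,0],3),np.round(o[:,1],3),np.round(F,1),round(s["finger_gap"],3),round(s["clock"],2))
        if o[:,1].max()>.15: print("RISE"); break
E
python3 re.py
```

```text
Traceback (most recent call last):
  File "re.py", line 1, in <module>
    from turn import *
  File "turn.py", line 1, in <module>
    from kg import *
  File "kg.py", line 1, in <module>
    from cell import *
  File "re.py", line 2, in <module>
    P,rv=pose(1.5)
NameError: name 'pose' is not defined
```

My script's name shadowed the standard `re` module. Nothing moved, so I'll rename it.

```bash
mv re.py regrasp.py; rm -rf __pycache__/re.*; python3 regrasp.py
```

```text
blocked False
gap 0.15939688583711503 [ 0.00172779 -0.95398533 -0.0172001 ] [-2.46929787 -0.02620408 -2.87622423] 0.0006385114284057636 38.1833
1.56 [-0.043 -0.053 -0.017] [0.102 0.078 0.063] [-3.3 -0.8 -3.9] 0.156 38.48
1.62 [-0.104 -0.04  -0.018] [0.087 0.071 0.062] [-3.4  0.4 -4.5] 0.159 38.78
1.68 [-0.048 -0.054 -0.032] [0.089 0.072 0.063] [-3.1  0.8 -5.1] 0.156 39.08
1.74 [-0.036 -0.053 -0.064] [0.089 0.072 0.062] [-3.8  1.6 -5.6] 0.153 39.38
1.80 [-0.03  -0.072 -0.043] [0.09  0.073 0.064] [-2.6  1.3 -5.6] 0.156 39.68
1.86 [-0.049 -0.067 -0.08 ] [0.09  0.074 0.064] [-3.1  0.6 -6. ] 0.155 39.98
1.92 [-0.09  -0.07  -0.067] [0.091 0.075 0.066] [-3.   1.4 -5.6] 0.156 40.28
1.98 [-0.023  0.007 -0.028] [0.092 0.075 0.066] [-2.7  1.4 -6.8] 0.154 40.58
```

There's no further rise up to 1.98 rad, just a steady loaded torque creeping up as a compressed spring would. The touch was therefore at about 0.93–0.96 rad, where the torque left its free level. Adding a quarter turn gives a target of about 2.53 rad.

```bash
cat > fin.py <<'E'
from turn import *
for th in (2.10,2.22,2.34,2.44,2.53):
    P,rv=pose(th); set_joints(ik(P,rv)); M,F,t,s=read(3); print(th,round(M[2],3),round(t,3),np.round(F,1),round(s["finger_gap"],3),round(s["q"][5],2),round(s["clock"],2))
sleep(.3); let_go(); P,rv=pose(2.53)
move_l(P+ax*.10,.2); s=get_state(); print(s["clock"],s["contact_force"])
f=grab_frame("scene"); cv2.imwrite("pics/fin_s.png",cv2.resize(f["img"][160:215,210:280,::-1],None,fx=10,fy=10,interpolation=cv2.INTER_CUBIC))
cv2.imwrite("pics/fin_f.png",cv2.resize(f["img"][130:330,130:380,::-1],None,fx=3,fy=3))
E
python3 fin.py
python3 - <<'E'
import sys; sys.path.insert(0,'.')
import os; os.chdir('.')
from kg import *
import pickle
f=pickle.load(open("kn.pkl","rb"))["scene"]; r=[]
for ph in (-140,-156,-172):
    a=cv2.imread("pics/fin_s.png")
    B=np.array([[a_*.022,b*.005,e*.012] for a_ in(-1,1) for b in(-1,1) for e in(-1,1)])
    W=(Tl@R.from_euler("z",ph,degrees=True).as_matrix()@B.T).T+K-ax*.004
    q=((project(f,W)-[210,160]+.5)*10).astype(int)
    for i in range(8):
        for b in (1,2,4):
            if i<i^b: cv2.line(a,tuple(int(v) for v in q[i]),tuple(int(v) for v in q[i^b]),(0,255,0),1)
    cv2.putText(a,str(ph),(170,130),0,.8,(0,0,255),2); r.append(a[100:420,160:420])
cv2.imwrite("pics/cmp2.png",np.hstack(r))
E
```

```text
2.1 -0.01 0.062 [-1.9  1.7 -5.9] 0.157 -0.61 40.88
2.22 -0.04 0.064 [-1.7  2.1 -6.7] 0.152 -0.49 41.18
2.34 0.008 0.064 [-1.2  2.3 -7.1] 0.159 -0.37 41.48
2.44 -0.049 0.071 [-0.6  2.5 -6.5] 0.155 -0.27 41.78
2.53 -0.047 0.076 [ 0.3  2.2 -7.1] 0.155 -0.18 42.08
43.7417 [-0.68764412  0.14450206  0.2527292 ]
```

View pics/cmp2.png

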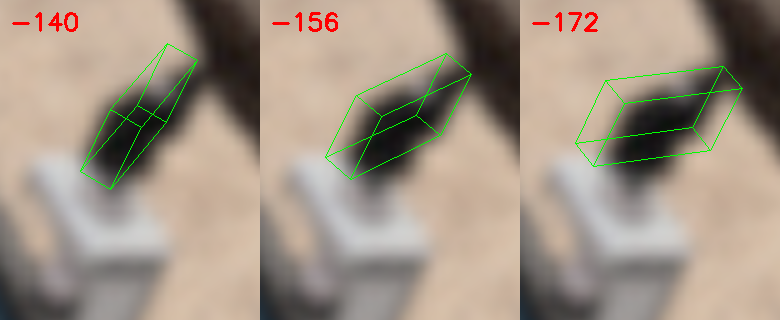

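View pics/fin_f.png

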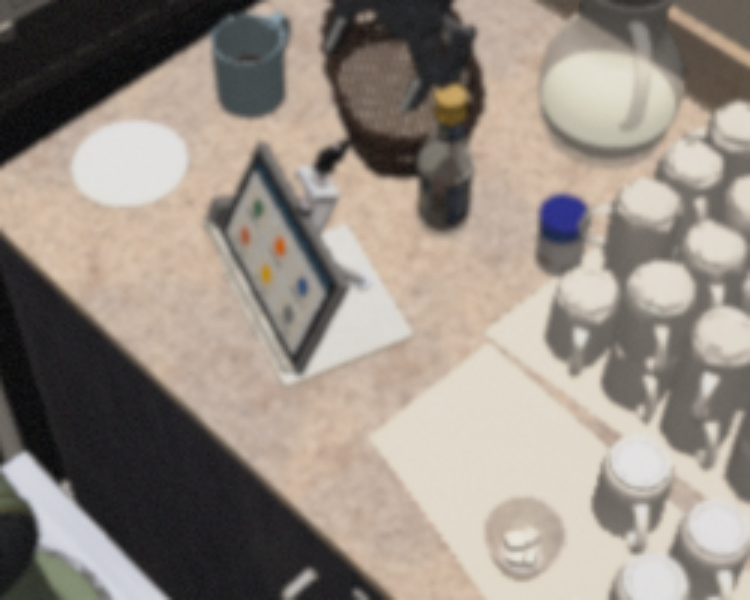

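The knob bar now lies at about -152°, matching the tool's -156°, so it has turned about 2.5 rad in all. Next I'll move the arm clear for a top-view check that the tablet is still home.

```bash
cat > chk.py <<'E'
from turn import *
s=get_state(); move_l(s["position"]+[0,0,.13],.3)
q=get_state()["q"].copy(); q[0]=.95; set_joints(q); s=get_state(); print(s["clock"],s["contact_force"])
f=grab_frame("top"); cv2.imwrite("pics/chk_t.png",cv2.resize(f["img"][185:265,190:290,::-1],None,fx=7.5,fy=7.5,interpolation=cv2.INTER_CUBIC))
for nm in ("tablet_center","tablet_right_edge","blue_mug","sugar_bowl","syrup"):
    r=tip_of("top",nm); print(nm,[(round(d["score"],2),np.round(d["centre"],1)) for d in r][:1])
E
python3 chk.py
```

```text
46.3083 [ 0.45791032 -0.51206367  0.33129502]
tablet_center [(0.63, array([233.2, 226.3]))]
tablet_right_edge [(0.56, array([268.9, 237.4]))]
blue_mug [(0.95, array([161.7, 163.7]))]
sugar_bowl [(0.8, array([337.3, 238.8]))]
syrup [(0.83, array([246.7, 165.5]))]
```

View pics/chk_t.png

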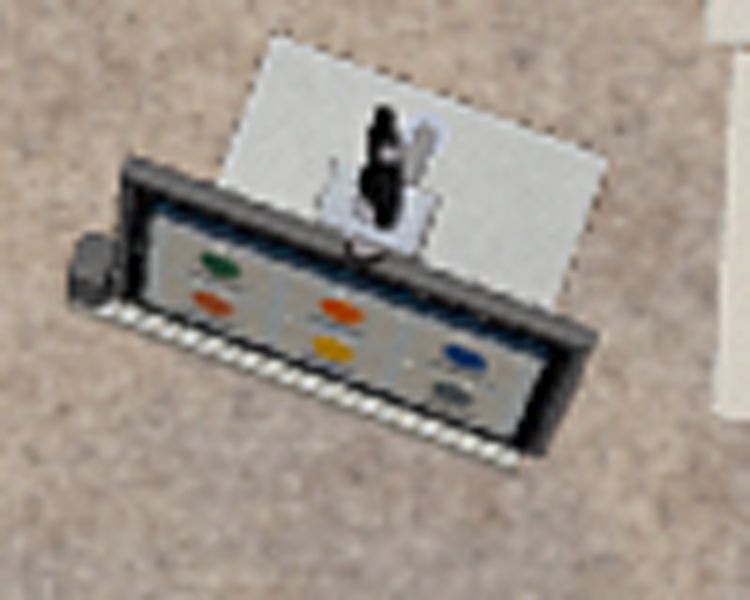

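The tablet is flush with the block at about (118,285). Its right edge (545,455) overhangs the ledge end (522,462) by about 3 px, roughly the 10 mm expected. The other items have not moved and the arm is clear, so I'm handing in.

```bash
python3 -c "
from cell import *
print(get_state()['clock']); sign_off()"
```

```text
46.6083
the job is handed in; nothing more can be done
```

I slid the tablet home against the contact block and turned the thumbscrew clockwise about 2.53 rad. That is touch at about 0.93–0.96 rad, plus roughly a quarter turn. I handed the job in at 46.6 s with the arm clear.

**Tablet:** A final press stopped hard with a force change of more than 25 N. The last top view shows the tablet flush with the block, with about 10 mm overhang at the ledge's right end. The mug, bowl and syrup look undisturbed, within detector noise.

**Knob angle:** The pictures agree with the commanded turn to within about 10° (bar from about -11° to about -152°, tool at -156°). There was no sign of slipping.

**Touch point (least certain):** The loaded torque read only about 0.06–0.10 N m, not the 0.2–0.3 stated. The rise was also gradual, from about 0.93 to 1.2 rad. I took its start as the touch because no further rise followed up to 2.53 rad. If the foot really touched at 1.2 rad, the extra turn is about 76° rather than 90°.

**Disagreements with the description:**
- **Fingertips:** They end about 31 mm behind the reported TCP. A touch on the counter showed this, and I corrected for it before grasping the knob. The tablet was pushed before that, at about mid-height of its edge instead of low down as planned.
- **Grip on the bar:** The finger opening read 13–15 mm on a bar stated as 10 mm thick.

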